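# Tip the counted spacers out of the scale's scoop

## Robot

A 6-joint arm with a two-finger parallel gripper is mounted at the origin on a cart in front of the work surface, level with it; the furniture and walls round the work are solid. World frame = base frame: x ahead of the robot, y to its left, z up, the work surface at z = 0. Lengths are in mm, angles in rad, forces in N, time in s.
With the tool pointing down it reaches from about 275 to 1000 mm from the base axis. Payload 8.4 kg.
Tool frame: the origin (TCP) lies at the very end of the fingers, on their centre line; the grasp point (between the pads) lies 19 mm behind it; z points along the fingers, y is the direction in which the jaws open and shut (so a half turn about z gives the same grasp; the last joint's range is limited). The gripper opens to 85 mm and grips with 20 to 120 N. Pads are 22 mm wide; open, the fingers measure 114 mm over their backs; the gripper's body (76 mm by 85 mm) begins 54 mm behind the grasp point. The pads swing forward as they close: fully open they stand 13 mm farther back than shut.
Start: joints at [1.245, 0.353, 1.633, -0, 1.155, -0.002], TCP at [198.856, 592.523, 192.881] pointing down, gripper open.
Joint ranges: [-2.63, 2.63], [-0.92, 2.1], [0.06, 2.66], [-1.3, 4.44], [0, 2.69], [-3.02, 3.02]. Speed limits (rad/s): [2.22, 2.22, 2.79, 3.14, 3.14, 3.14].

## Interface

Orientations are given as [roll, pitch, yaw] about the fixed x, y, z axes, in that order (R = Rz(yaw) Ry(pitch) Rx(roll)).
In Python, from rig import readout, grab_frame, calibration, r gives the robot as it stands. The module is installed in compiled form; this text tells all that it offers.
- The arm moves only by the tool play_rows, never from a script. Its argument "rows" is a list of rows, each a list of 3 entries, a list of its own where there are three numbers: the closure in counts, from 0 (fully open) to 255 (shut), then the shift along the tool's x, y, z in cm, then the turn, a rotation vector about the tool's x, y, z in rad. In form: [[gripper, [dx, dy, dz], [rx, ry, rz]], ...]. A call has 1 to 12 rows; each row is the pose to reach, as a shift and turn from the pose commanded when the call began, along the tool's axes at that moment; what a row does not reach only later rows make up. A row lasts 1/12 s, in which the tool goes at most 41.7 mm and 7.16 degrees, less where a joint would pass 70% of its speed; a pose out of reach is approached as far as the arm can. A call with a gripper value outside its range is refused whole. The fingers move at their own pace and stop on an object; "squeeze" is the grip in N (left out, the last holds). Time passes only in rows, so rows that repeat a pose let the fingers close. It gives the time, the measured TCP pose, the force and the opening at its end, in the units of the state.
- readout.sense(): the state, without advancing time (a new reading comes with each control period).
- grab_frame(name): name is "scene" or "top" or "wrist"; returns (picture, depth): 480x640x3 uint8, red, green, blue; 480x640 float32, mm along the optical axis (not along the pixel's ray), 0 where there is no reading.
- calibration(name): a dict with "vfov" (degrees; the focal length in pixels is half the picture's height over the tangent of half this angle, whatever the lens; pixels are square), "cx", "cy" (the principal point, pixels), "k1" (the pictures are not rectified: a ray, as slopes to the right and down, at radius r is drawn at 1 + k1 r^2 times it, then the intrinsics apply), "cam_to_world" (4x4, takes a point from camera to world coordinates). Camera axes: x right, y down, z forward; pixel columns grow to the right and rows downward; lengths in mm; the calibration is good to about 2 mm. A picture is of the moment at which its call begins: read the wrist's pose just before it. calibration takes no time and is no camera call; for the wrist camera it gives the pose at the moment of the call.
- r.sign_off(): hands the job in, once; it reports no verdict.
The state is a dict: "clock": time; "qpos": joint angles; "qvel": joint speeds; "joint_efforts": joint torques, N m; "eef_pos": TCP position; "tcp_rot": TCP orientation; "contact_force": force on the tool from outside, world axes, zero at the start; "wrist_torque": the same for the moment, N m; "opening": opening from 0.0 (shut) to 1.0 (fully open).
Only numpy, scipy, OpenCV 4.12 (cv2) and the standard library are available. Lean on these libraries where they do the work, as an engineer would, in place of code of your own. Each camera call takes 0.05 s, during which the arm holds its last target.

## Task

The three brass spacers in the scoop have been counted: lift the scoop off the counting scale, tip it nose-down over the small blue tote beside it to about 45 degrees (never steeper than 60) until all three have slid out into the tote, and bring it level again while you still hold it up. Then set the empty scoop back flat on the scale, its foot inside the raised edge of the platter, and let go. The tote stays where it stands.

Things in the scene. Friction and masses are not known exactly. Their poses are not given: they have to be found in the camera images.
- scoop_grip (a point): middle of the black bar handle of the aluminium scoop (loose, 0.13-0.21 kg), near above its centre of mass. Axes: x along the scoop to its open nose, y across, z up. The bar lies along x, 20 mm wide (y), 18 mm thick (z), from 80 mm behind this point to 45 mm ahead, its underside 71 mm above the pan's floor, clear of the walls: grip it across y from above. The scoop starts on the scale, nose left
- scoop_nose (a point): middle of the open nose edge of the scoop, on the pan's floor: from scoop_grip 92.5 mm along x, 80 mm down (-z); same axes. The pan is 165 mm long, 90 mm wide at the back, 72 mm at the nose; side walls 39 mm above the floor, falling to 12 mm at the nose, which has no wall. Spacers start to slide on the floor at a tilt of 25 to 37 degrees
- scoop_foot (a point): middle of the underside of the scoop's black foot, a flat block 110 mm (x) by 66 mm (y) and 6 mm high under the pan; from scoop_grip 10 mm along x and 89 mm down (-z); same axes. Above the scale's right side hangs a microscope head, from 0.27 m above the bench up, no part of it left of y = -0.11; its level boom, 32 mm thick, crosses 0.385 m up, behind scale and tote
- platter (a point): middle of the flat platter floor of the light grey counting scale (fixed, 185 mm deep, 150 mm wide), 56 mm above the bench; z up, the sloping key panel towards -x. The recess is 124 mm along y and 80 mm along x, with a raised edge 4 mm high round it; the scoop's foot stands in it, long side along y, with about 7 mm of play all round
- esd_tote: blue open tote (loose, 0.35 kg) with a paper label on its front, 110 mm (x) by 135 mm (y), 60 mm high, walls and floor 4 mm; the origin is the middle of its underside, z up. It stands to the left of the scale
- spacer_a_mid (a point): the middle of a brass hexagonal spacer, 14 mm across flats, 50 mm long (along its x), 0.045 kg; it starts lying lengthwise on the floor of the scoop
- spacer_b_mid (a point): the middle of a brass hexagonal spacer, 14 mm across flats, 50 mm long (along its x), 0.045 kg; it starts lying lengthwise on the floor of the scoop
- spacer_c_mid (a point): the middle of a brass hexagonal spacer, 14 mm across flats, 50 mm long (along its x), 0.045 kg; it starts lying lengthwise on the floor of the scoop

How it is judged:
By the outcome, as a careful person would: the job done as asked, in the order asked, and still so for the second after the job is handed in, with the robot touching nothing.
It also fails if it takes over 51 s, if anything falls off the work surface, if the arm or the gripper's body presses on something with over 40 N, if the wrist force passes 120 N, or if a joint passes its speed limit or range.

## Working session

There is one attempt and no reset: what is moved stays moved. The work goes in short steps, Python scripts to look and compute and a tool call to move; the robot and the scene stay as the last step left them, time stands still between calls to the robot, and variables do not carry over. Pictures are saved under pics/ and viewed, and the job is handed in when it is done.

Besides the shell and the picture viewer there is one more tool, called in YAML: its name, and indented under it one key for each argument. play_rows: Moves the arm, as the interface text tells. Its arguments: {"type":"object","properties":{"rows":{"type":"array"},"squeeze":{"type":"number"}},"required":["rows"]}

```bash
mkdir -p pics; cat > h.py <<'E'
import numpy as np, cv2
from rig import readout, grab_frame, calibration, r
def save(name,fn):
    p,d=grab_frame(name); c=calibration(name)
    cv2.imwrite(f'pics/{fn}.png',p[:,:,::-1]); np.savez(f'pics/{fn}.npz',p=p,d=d,**{k:np.array(v) for k,v in c.items()})
def load(fn): return dict(np.load(f'pics/{fn}.npz'))
def ray(m,u,v):
    f=240/np.tan(np.radians(float(m['vfov']))/2)
    x=(np.asarray(u,float)-m['cx'])/f; y=(np.asarray(v,float)-m['cy'])/f
    a,b=x.copy(),y.copy()
    for _ in range(20):
        s=1+m['k1']*(a*a+b*b); a=x/s;b=y/s
    return a,b
def pt(m,u,v,d=None):
    a,b=ray(m,u,v)
    if d is None: d=m['d'][np.asarray(v).astype(int),np.asarray(u).astype(int)]
    P=np.stack([a*d,b*d,d*np.ones_like(a),np.ones_like(a)],-1)
    return (P@m['cam_to_world'].T)[...,:3]
def atz(m,u,v,z):
    a,b=ray(m,u,v); T=m['cam_to_world']; D=T[:3,:3]@np.array([a,b,1.0]); o=T[:3,3]
    return o+D*(z-o[2])/D[2]
E
python3 - <<'E'
from h import *
print(readout.sense())
for n in ('scene','top','wrist'):
    save(n,n+'0'); print(n,calibration(n))
E
```

```text
{'clock': 0.0, 'qpos': array([ 1.24457661e+00,  3.53659161e-01,  1.63410592e+00,  2.19405311e-05,
        1.15519511e+00, -2.37509317e-03]), 'qvel': array([ 0.00026529,  0.00104179,  0.00119649,  0.0013579 , -0.00060156,
        0.00068416]), 'joint_efforts': array([ 1.48369359e-04, -6.05254984e+01, -3.42081606e+01,  4.15534828e-05,
        9.10969247e-03, -1.49040511e-05]), 'eef_pos': array([198.69781731, 592.03533668, 192.16690761]), 'tcp_rot': array([-3.14022517e+00, -2.33086481e-05,  2.81773915e+00]), 'contact_force': array([-0.40254122,  0.49622211,  0.26406531]), 'wrist_torque': array([-0.01354906,  0.06261206, -0.02805744]), 'opening': 0.9938843454587318}
scene {'vfov': 51.27911245566003, 'cx': 313.4573541967576, 'cy': 238.37760236473616, 'k1': -0.009926202967372198, 'cam_to_world': array([[ 6.93791810e-01, -2.93441079e-01,  6.57681729e-01,
        -1.58309720e+01],
       [-7.19666869e-01, -3.16811243e-01,  6.17827026e-01,
        -4.35754488e+02],
       [ 2.70651369e-02, -9.01955082e-01, -4.30980869e-01,
         4.60356231e+02],
       [ 0.00000000e+00,  0.00000000e+00,  0
[... 284 characters left out ...]
6207174e-01, -1.83815208e-01,
         2.57229127e+02],
       [ 4.79798620e-03, -3.65828837e-01, -9.30669781e-01,
         8.89830420e+02],
       [ 0.00000000e+00,  0.00000000e+00,  0.00000000e+00,
         1.00000000e+00]])}
wrist {'vfov': 67.18060210681594, 'cx': 318.94652470558964, 'cy': 239.17954668433003, 'k1': -0.020869262471948563, 'cam_to_world': array([[ 3.19135908e-01,  8.98054542e-01,  3.02738024e-01,
         1.21176396e+02],
       [ 9.47708871e-01, -3.02276569e-01, -1.02356105e-01,
         6.18914713e+02],
       [-4.10753303e-04,  3.19573019e-01, -9.47561563e-01,
         3.73840828e+02],
       [ 0.00000000e+00,  0.00000000e+00,  0.00000000e+00,
         1.00000000e+00]])}
```

View pics/scene0.png

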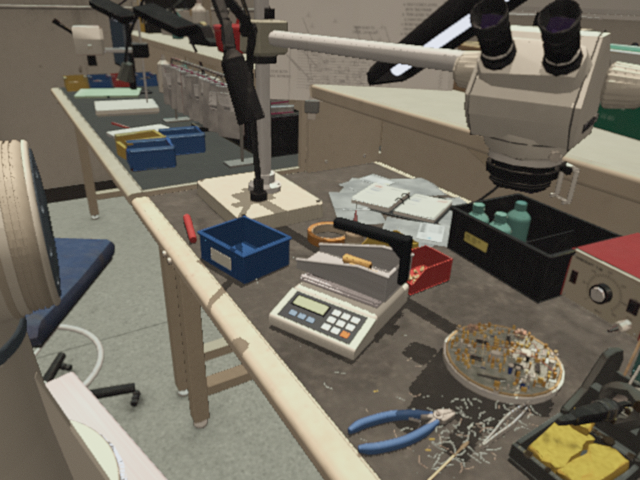

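View pics/top0.png

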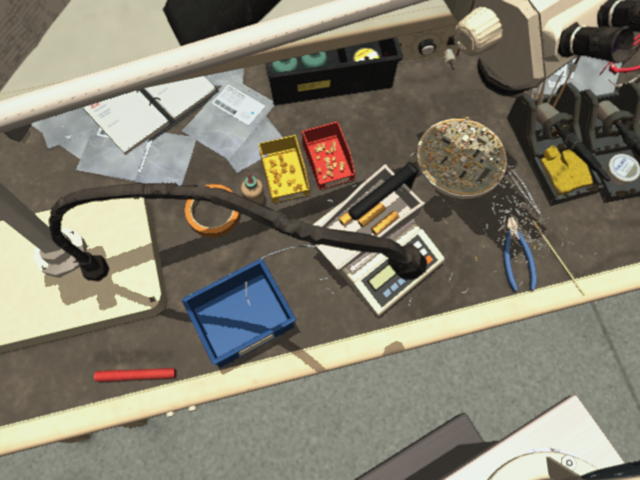

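View pics/wrist0.png

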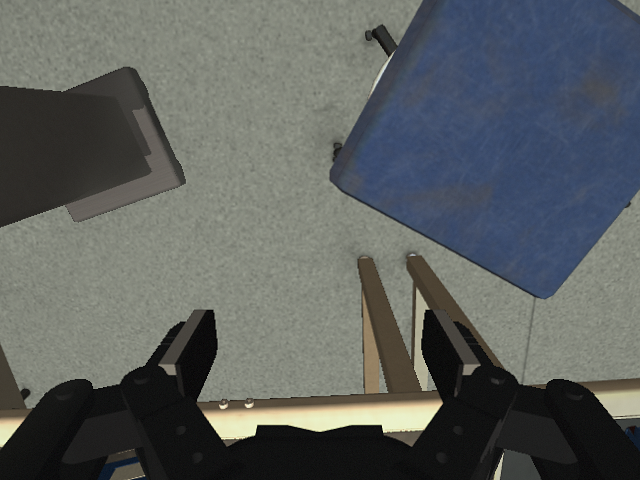

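The scene view shows the scoop handle at about (340,222)–(405,250), the scale at (345,310) and the tote at (243,248). The top view shows the handle at (355–415,170–215), the tote at (240,312), and a black gooseneck crossing over the area. Next I'll measure these.

```bash
python3 - <<'E'
from h import *
t=load('top0'); s=load('scene0')
def P(m,l):
    for u,v in l: print((u,v),pt(m,np.array(u),np.array(v)).round(0))
print('top neck');P(t,[(95,265),(60,220),(100,192),(200,190),(280,215),(340,238),(400,255),(410,262)])
print('top boom');P(t,[(100,95),(300,45),(20,215),(500,60)])
print('tote rim');P(t,[(184,298),(264,261),(297,318),(218,362),(235,320)])
print('handle top');P(t,[(355,215),(370,200),(385,187),(400,177),(413,168)])
print('pan');P(t,[(335,230),(322,247),(385,163),(424,205),(380,213),(350,218),(385,222)])
print('scale');P(t,[(325,250),(379,312),(443,262),(400,310),(380,275)])
print('scene handle');P(s,[(340,222),(360,227),(380,235),(395,241),(405,246),(407,270)])
print('scene neck');P(s,[(258,190),(250,150),(240,100),(232,70),(220,30),(210,10)])
print('boom scene');P(s,[(300,40),(400,52),(265,100),(520,175),(490,170)])
for n,m in(('t',t),('s',s)):
    b=m['p']; 
    cv2.imwrite(f'pics/crop_{n}.png',cv2.resize((b[150:370,170:450] if n=='t' else b[200:370,180:460])[:,:,::-1],None,fx=2.8,fy=2.7,interpolation=cv2.INTER_CUBIC)[:600])
E
```

```text
top neck
(95, 265) [686. 407.  68.]
(60, 220) [648. 382. 290.]
(100, 192) [599. 316. 384.]
(200, 190) [529. 228. 424.]
(280, 215) [450. 183. 469.]
(340, 238) [408. 150. 469.]
(400, 255) [382.  98. 420.]
(410, 262) [377.  87. 400.]
top boom
(100, 95) [707. 272. 389.]
(300, 45) [747.   1. 276.]
(20, 215) [732. 443. 208.]
(500, 60) [ 547. -163.  357.]
tote rim
(184, 298) [571. 308.  59.]
(264, 261) [585. 165.   1.]
(297, 318) [471. 164.  -2.]
(218, 362) [456. 305.  59.]
(235, 320) [516. 254.   6.]
handle top
(355, 215) [529.  31. 153.]
(370, 200) [540.  -1. 152.]
(385, 187) [546. -31. 154.]
(400, 177) [551. -61. 151.]
(413, 168) [554. -87. 151.]
pan
(335, 230) [415. 150. 471.]
(322, 247) [538.  80.  66.]
(385, 163) [ 645. -117.    2.]
(424, 205) [ 540. -134.   -2.]
(380, 213) [540. -31.  73.]
(350, 218) [555.  18.  78.]
(385, 222) [521. -27.  78.]
scale
(325, 250) [531.  78.  65.]
(379, 312) [409.  46.  23.]
(443, 262) [431. -97.  11.]
(400, 310) [399.   8.  -1.]
(380, 275) [458.  16.  38.]
scene handle
(340, 222) [527.  19. 152.]
(360, 227) [535. -14. 152.]
(380, 235) [539. -49. 149.]
(395, 241) [543. -73. 147.]
(405, 246) [545. -90. 144.]
(407, 270) [553. -93. 103.]
scene neck
(258, 190) [688. 406.  60.]
(250, 150) [1005.  821.    9.]
(240, 100) [373.  60. 347.]
(232, 70) [371.  71. 381.]
(220, 30) [1104. 1088.  358.]
(210, 10) [1818. 2146.  394.]
boom scene
(300, 40) [710. 297. 390.]
(400, 52) [674.  40. 391.]
(265, 100) [740. 436. 254.]
(520, 175) [ 531. -235.  290.]
(490, 170) [ 534. -199.  287.]
```

View pics/crop_t.png

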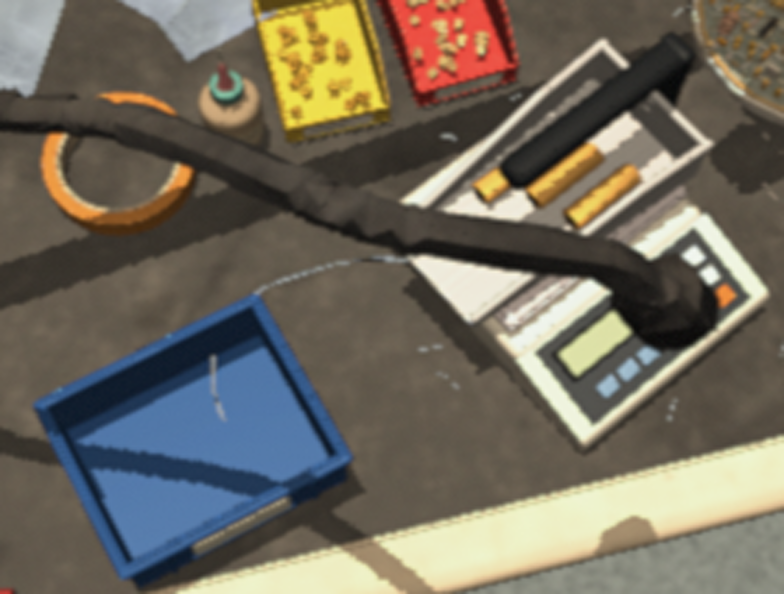

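View pics/crop_s.png

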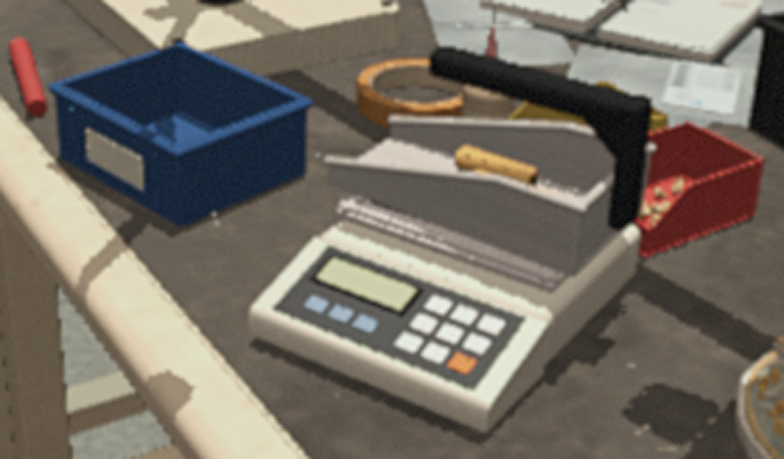

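```bash
cat > fit.py <<'E'
from h import *
def cloud(fn):
    m=load(fn); v,u=np.mgrid[0:480,0:640]; P=pt(m,u,v); P[m['d']==0]=np.nan; return P,m
if __name__=='__main__':
  for fn in('top0','scene0'):
    P,m=cloud(fn); C=m['p'].astype(int)
    dark=C.max(-1)<70
    k=dark&(P[...,2]>140)&(P[...,2]<165)&(abs(P[...,0]-540)<60)&(abs(P[...,1]+25)<100)
    H=P[k]; zt=np.percentile(H[:,2],80); 
    T=H[H[:,2]>zt-5]
    (cx,cy),(w,h),ang=cv2.minAreaRect(T[:,:2].astype(np.float32))
    box=cv2.boxPoints(((cx,cy),(w,h),ang))
    l=cv2.fitLine(T[:,:2].astype(np.float32),cv2.DIST_HUBER,0,.01,.01).ravel()
    d=l[:2]*np.sign(l[1]); c=l[2:]; s=(T[:,:2]-c)@d; n=(T[:,:2]-c)@np.array([-d[1],d[0]])
    print(fn,len(T),'z',zt,'yaw',np.degrees(np.arctan2(d[1],d[0])),'ends',c+d*np.percentile(s,[.5,99.5])[:,None],'len',np.ptp(s),'w',np.percentile(n,[2,98]))
    # tote rim
    b=(C[...,2]>C[...,0]+30)&(P[...,2]>56)&(P[...,2]<66)&(P[...,1]>120)&(P[...,0]<620)&(P[...,0]>400)
    T=P[b]; print('tote',len(T),cv2.minAreaRect(T[:,:2].astype(np.float32)),np.median(T[:,2]))
    # scale platter: z distribution around
    for z0,z1 in((50,58),(58,63)):
        b=(P[...,2]>z0)&(P[...,2]<z1)&(abs(P[...,0]-520)<90)&(abs(P[...,1]+10)<110)&(C.min(-1)>90)
        T=P[b]; print('plat',z0,len(T),T[:,:2].min(0) if len(T) else '',T[:,:2].max(0) if len(T) else '')
E
python3 fit.py
python3 - <<'E'
from h import *
t=load('top0'); s=load('scene0')
print('tote rim z60 top',[atz(t,*p,60).round(0) for p in [(184,296),(262,258),(297,317),(217,362)]])
# crop zoom scale in both
cv2.imwrite('pics/zs.png',cv2.resize(s['p'][210:360,265:425,::-1],None,fx=4.9,fy=4,interpolation=cv2.INTER_CUBIC))
cv2.imwrite('pics/zt.png',cv2.resize(t['p'][155:320,310:450,::-1],None,fx=3.6,fy=3.6,interpolation=cv2.INTER_CUBIC))
E
```

```text
top0 939 z 154.43772316307238 yaw 100.4888 ends [[555.35545875 -90.52013012]
 [532.32633603  33.86961351]] len 128.3699193861487 w [-9.4871224   8.28404035]
tote 1434 ((514.0532836914062, 242.53875732421875), (141.4794158935547, 117.47987365722656), 89.48957824707031) 59.333730368656745
plat 50 234 [479.72937121 -77.60961733] [508.83804551  59.13887682]
plat 58 310 [480.78204169 -78.29390422] [590.77986519  84.50097788]
scene0 546 z 153.83194065469104 yaw 100.23444 ends [[550.37721402 -92.26065411]
 [528.13341361  30.94021194]] len 128.04453730422796 w [-9.49571256  4.88411666]
tote 650 ((513.6178588867188, 241.95309448242188), (143.25160217285156, 119.19539642333984), 89.53404998779297) 59.026735376464444
plat 50 517 [479.71770343 -79.82744318] [523.99147176  57.72548501]
plat 58 257 [480.55988033 -84.41774571] [521.47971119  57.19883816]
tote rim z60 top [array([574., 306.,  60.]), array([570., 171.,  60.]), array([458., 169.,  60.]), array([457., 306.,  60.])]
```

View pics/zs.png

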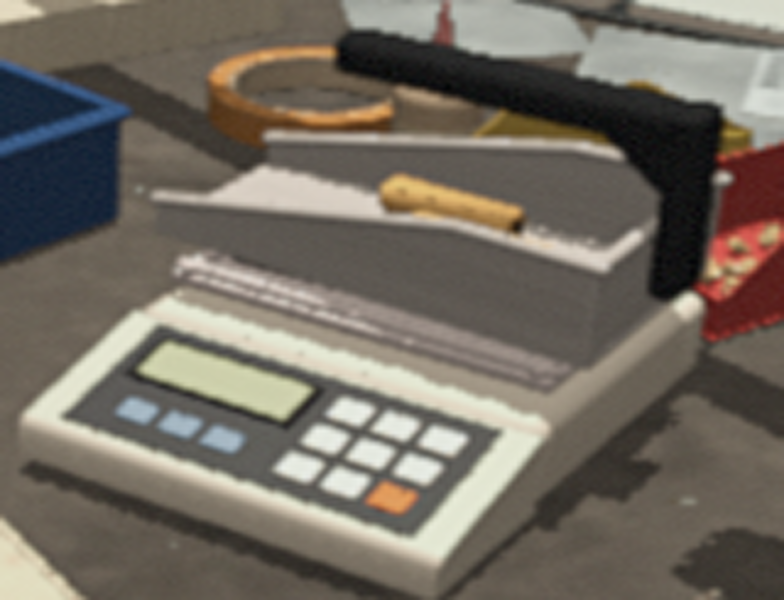

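View pics/zt.png

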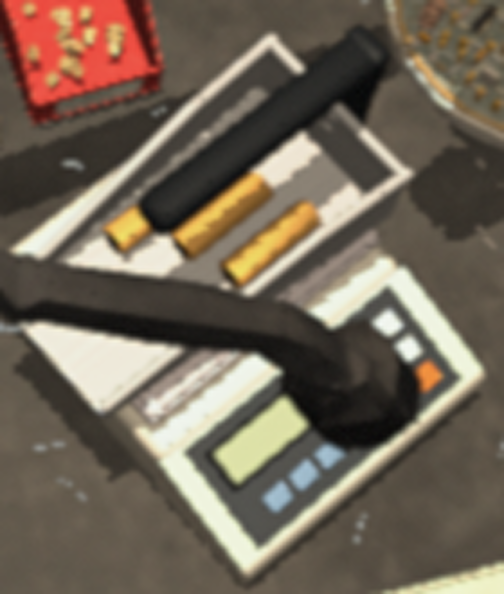

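The top view gives the scoop grip at about (539.5, -12, 145) with yaw 100.4°. The tote is centred at about (514, 242) with yaw near 0. A gooseneck lamp sits in the way, with its apex at z ≈ 470 near (430, 165). I'll make a small free-space move to identify the arm's kinematics.

play_rows:
  rows:
    - [0,[0,0,-3],[0,0.06,0]]
    - [0,[0,0,-6],[0,0.14,0]]
    - [0,[0,0,-9],[0,0.24,0]]
    - [0,[0,0,-12],[0,0.34,0]]
    - [0,[0,0,-15],[0,0.44,0]]
    - [0,[0,0,-18],[0,0.5,0]]
    - [0,[0,0,-20],[0,0.5,0]]
    - [0,[0,0,-20],[0,0.5,0]]

```text
clock: 0.82
eef_pos: [200.7, 593.3, 396.9]
tcp_rot: [3.136, -0.5, 2.818]
contact_force: [0.1, -0.3, 0.6]
opening: 0.999
```

```bash
cat >> h.py <<'E'
import json
def log():
    s=readout.sense(); d={k:(np.asarray(v).tolist()) for k,v in s.items()}
    open('log.jsonl','a').write(json.dumps(d)+'\n')
    print('t',round(d['clock'],2),'q',np.round(d['qpos'],3),'p',np.round(d['eef_pos'],1),'rot',np.round(d['tcp_rot'],3),'F',np.round(d['contact_force'],1),'open',round(d['opening'],3))
E
python3 -c "
from h import *
log()"
```

```text
t 0.82 q [ 0.958  0.294  1.374  0.479  1.616 -0.301] p [200.7 593.3 396.9] rot [ 3.136 -0.5    2.818] F [ 0.1 -0.3  0.6] open 0.999
```

play_rows:
  rows:
    - [0,[0,0,0],[0,-0.1,0]]
    - [0,[-1,0,0],[0.05,-0.2,0]]
    - [0,[-3,-2,0],[0.1,-0.3,0]]
    - [0,[-5,-4,0],[0.15,-0.4,0]]
    - [0,[-7,-6,0],[0.2,-0.5,0]]
    - [0,[-9,-8,0],[0.25,-0.6,0]]
    - [0,[-10,-10,0],[0.3,-0.7,0]]
    - [0,[-10,-10,0],[0.3,-0.8,0]]
    - [0,[-10,-10,0],[0.3,-0.9,0]]
    - [0,[-10,-10,0],[0.3,-0.9,0]]

```text
clock: 1.65
eef_pos: [247.8, 469.7, 343.0]
tcp_rot: [-2.824, 0.391, 2.96]
contact_force: [-1.0, 0.1, -0.5]
opening: 0.999
```

```bash
python3 -c "
from h import *
log()"
```

```text
t 1.65 q [ 1.353  0.278  1.508 -0.384  1.676  0.049] p [247.8 469.7 343. ] rot [-2.824  0.391  2.96 ] F [-1.   0.1 -0.5] open 0.999
```

play_rows:
  rows:
    - [0,[0,0,0],[0,0.1,0]]
    - [0,[0,0,-3],[0,0.2,0.1]]
    - [0,[0,0,-6],[0,0.3,0.2]]
    - [0,[0,0,-9],[0,0.4,0.3]]
    - [0,[0,0,-12],[0,0.4,0.3]]
    - [0,[0,0,-14],[0,0.4,0.3]]
    - [0,[0,0,-14],[0,0.4,0.3]]

```text
clock: 2.23
eef_pos: [209.4, 523.2, 472.1]
tcp_rot: [-2.929, 0.072, 2.549]
contact_force: [1.2, 0.4, 0.8]
opening: 0.999
```

```bash
python3 -c "
from h import *
log()"
```

```text
t 2.23 q [ 1.202  0.267  1.182 -0.023  1.915  0.226] p [209.4 523.2 472.1] rot [-2.929  0.072  2.549] F [1.2 0.4 0.8] open 0.999
```

```bash
cat > kin.py <<'E'
from h import *
from scipy.spatial.transform import Rotation as Ro
from scipy.optimize import least_squares
L=[json.loads(l) for l in open('log.jsonl')]
start=dict(qpos=[1.24457661e+00,3.53659161e-01,1.63410592e+00,2.19405311e-05,1.15519511e+00,-2.37509317e-03],eef_pos=[198.69781731,592.03533668,192.16690761],tcp_rot=[-3.14022517e+00,-2.33086481e-05,2.81773915e+00])
D=[start]+L
Z=lambda a:Ro.from_euler('z',a); Y=lambda a:Ro.from_euler('y',a)
def Rw(q): return Z(q[0])*Y(q[1]+q[2])*Z(q[3])*Y(q[4])*Z(q[5])
C=Rw(start['qpos']).inv()*Ro.from_euler('xyz',start['tcp_rot'])
def fk(q,p,full=False):
    z0,a1,L1,a2,L2,a4,d6=p
    R1=Z(q[0]); R2=R1*Y(q[1]); R3=R1*Y(q[1]+q[2])
    sh=np.array([0,0,z0])+R1.apply([a1,0,0]); el=sh+R2.apply([0,0,L1]); e2=el+R3.apply([a2,0,0])
    w=e2+R3.apply([0,0,L2]); R5=R3*Z(q[3])*Y(q[4]); w2=w+R5.apply([a4,0,0]); t=w2+R5.apply([0,0,d6])
    return (t,[sh,el,e2,w,w2,t]) if full else t
def load_p(): return np.load('kin.npy')
def ik(pos,R,q0,p):
    lo=np.array([-2.63,-.92,.06,-1.3,0,-3.02]);hi=np.array([2.63,2.1,2.66,4.44,2.69,3.02])
    f=lambda q:np.r_[(fk(q,p)-pos)/1000,((Rw(q)*C).inv()*R).as_rotvec()]
    o=least_squares(f,np.clip(q0,lo+1e-3,hi-1e-3),bounds=(lo,hi)); return o.x,np.abs(f(o.x)).max()
if __name__=='__main__':
    print('C',C.as_rotvec())
    for d in D: print('rot err',((Rw(d['qpos'])*C).inv()*Ro.from_euler('xyz',d['tcp_rot'])).magnitude())
    f=lambda p:np.concatenate([fk(d['qpos'],p)-d['eef_pos'] for d in D])
    o=least_squares(lambda p:np.r_[f(p),(p-[230,0,500,0,500,0,300])*1e-4],[230,0,500,0,500,0,300])
    print(o.x.round(1),np.abs(f(o.x)).max()); np.save('kin.npy',o.x)
    print(np.round(fk(D[-1]['qpos'],o.x,True)[1]))
E
python3 kin.py
```

```text
C [-1.87863803e-09 -1.90112691e-09  1.57079632e+00]
rot err 5.551146390480655e-17
rot err 8.323718574499117e-09
rot err 8.323717817628263e-09
rot err 8.32371797029709e-09
[296.2   2.2 565.7  58.3 494.    1.2 381.4] 1.5541280841974583
[[  1.   2. 296.]
 [ 55. 142. 842.]
 [ 57. 148. 784.]
 [234. 605. 844.]
 [234. 604. 844.]
 [211. 523. 472.]]
```

```bash
cat > plan.py <<'E'
from kin import *
p=load_p()
neck=np.array([(686,407,68),(670,400,180),(648,382,290),(599,316,384),(529,228,424),(480,205,455),(450,183,469),(408,150,469),(395,125,455),(382,98,420),(377,80,395),(374,62,347),(374,58,320)],float)
boom=np.array([(740,440,385),(707,272,375),(674,40,375)],float)
def dens(a,n=40):
    return np.concatenate([np.linspace(a[i],a[i+1],n) for i in range(len(a)-1)])
N=dens(neck);B=dens(boom)
sc=np.array([(x,y,z) for x in np.linspace(-75,92,12) for y in(-42,0,42) for z in (-89,-45)]+[(x,0,9) for x in np.linspace(-80,45,8)],float)
def toolR(yaw,th): return Z(yaw)*Ro.from_euler('x',np.pi)*Y(-th)
def pose(G,yaw,th):
    R=toolR(yaw,th); return np.array(G,float)+R.apply([0,0,19]),R
def evalp(G,yaw,th,q0):
    t,R=pose(G,yaw,th); q,e=ik(t,R,q0,p); J=fk(q,p,True)[1]
    S=R*Ro.from_euler('x',np.pi); scw=S.apply(sc)+G
    def d(seg,r,O): 
        s=dens(np.array(seg),25); return np.linalg.norm(s[:,None]-O[None],axis=2).min()-r
    zt=R.apply([0,0,1]); 
    parts=dict(fing=[t,t-zt*75],body=[t-zt*110,t-zt*210],wrist=[t-zt*210,J[4]],fore=[J[3],J[2]])
    rad=dict(fing=40,body=58,wrist=60,fore=75)
    out={k:(round(d(v,rad[k]+15,N)),round(d(v,rad[k]+18,B))) for k,v in parts.items()}
    out['scoop']=(round(np.linalg.norm(scw[:,None]-N,axis=2).min()-15),round(np.linalg.norm(scw[:,None]-B,axis=2).min()-18))
    return q,e,out
if __name__=='__main__':
    import sys
    q=np.array([0,.3,1.6,0,1.2,0])
    way=json.load(open(sys.argv[1]))
    prev=None
    for w in way:
        G,yaw,th=np.array(w[:3],float),w[3],np.radians(w[4])
        cur=(G,yaw,th); seq=[1.] if prev is None else [.25,.5,.75,1.]
        for a in seq:
            if prev is not None: g=prev[0]+(G-prev[0])*a; y=prev[1]+(yaw-prev[1])*a; t=prev[2]+(th-prev[2])*a
            else: g,y,t=cur
            q,e,o=evalp(g,y,t,q)
            print(g.round(),round(y,2),round(np.degrees(t)),'q',q.round(2),'e',round(e,4),o,'<<' if a==1 else '')
        prev=cur
E
cat > w.json <<'E'
[[540,-12,145,1.752,0],[540,-12,200,1.752,0],[520,20,620,1.752,0],[410,330,620,2.1,0],[410,370,300,2.1,0],[440,340,240,2.1,15],[500,255,200,2.1,20],[525,225,195,2.1,46]]
E
python3 plan.py w.json
```

```text
[540. -12. 145.] 1.75 0 q [-0.02  0.3   1.88 -0.    0.96 -0.2 ] e 0.0 {'fing': (161, 168), 'body': (107, 73), 'wrist': (106, 66), 'fore': (95, 102), 'scoop': (216, 244)} <<
[540. -12. 159.] 1.75 0 q [-0.02  0.28  1.87 -0.    0.99 -0.2 ] e 0.0 {'fing': (154, 157), 'body': (107, 70), 'wrist': (107, 66), 'fore': (102, 111), 'scoop': (206, 233)} 
[540. -12. 172.] 1.75 0 q [-0.02  0.26  1.85 -0.    1.02 -0.2 ] e 0.0 {'fing': (147, 147), 'body': (107, 68), 'wrist': (107, 66), 'fore': (108, 121), 'scoop': (197, 222)} 
[540. -12. 186.] 1.75 0 q [-0.02  0.25  1.84 -0.    1.05 -0.2 ] e 0.0 {'fing': (141, 138), 'body': (107, 68), 'wrist': (109, 66), 'fore': (115, 132), 'scoop': (188, 211)} 
[540. -12. 200.] 1.75 0 q [-0.02  0.23  1.83 -0.    1.08 -0.2 ] e 0.0 {'fing': (136, 129), 'body': (107, 68), 'wrist': (110, 67), 'fore': (122, 143), 'scoop': (180, 200)} <<
[535.  -4. 305.] 1.75 0 q [-0.01  0.13  1.71 -0.    1.3  -0.19] e 0.0 {'fing': (118, 88), 'body': (105, 71), 'wrist': (120, 111), 'fore': (183, 233), 'scoop': (106, 136)} 
[530.   4. 410.] 1.75 0 q [ 0.01  0.07  1.56 -0.    1.51 -0.17] e
[... 3167 characters left out ...]
, 192)} <<
[506. 248. 199.] 2.1 26 q [ 0.74  0.33  1.79 -0.49  1.17  0.44] e 0.0 {'fing': (115, 188), 'body': (43, 163), 'wrist': (42, 171), 'fore': (110, 239), 'scoop': (167, 185)} 
[512. 240. 198.] 2.1 33 q [ 0.78  0.37  1.79 -0.6   1.21  0.54] e 0.0 {'fing': (118, 187), 'body': (54, 165), 'wrist': (53, 176), 'fore': (124, 244), 'scoop': (162, 178)} 
[519. 232. 196.] 2.1 40 q [ 0.82  0.41  1.79 -0.7   1.26  0.62] e 0.0 {'fing': (121, 186), 'body': (64, 166), 'wrist': (64, 182), 'fore': (135, 250), 'scoop': (158, 172)} 
[525. 225. 195.] 2.1 46 q [ 0.85  0.46  1.8  -0.78  1.31  0.71] e 0.0 {'fing': (125, 186), 'body': (74, 168), 'wrist': (75, 187), 'fore': (145, 255), 'scoop': (154, 162)} <<
```

```bash
cat > mk.py <<'E'
from plan import *
# usage: rows(targets) ; targets=[(G or None, yaw, thdeg, nrows)] G = grasp point
def rows(way,base=None,ease=True):
    s=readout.sense(); p0=np.array(s['eef_pos']); R0=Ro.from_euler('xyz',s['tcp_rot'])
    if base is not None: p0,R0=pose(*base[:2],np.radians(base[2]))
    out=[]; cp,cR=p0,R0
    for G,yaw,th,n in way:
        t,R=pose(G,yaw,np.radians(th)); dR=(cR.inv()*R).as_rotvec()
        for i in range(1,n+1):
            a=i/n
            if ease: a=a*a*(3-2*a)
            pp=cp+(t-cp)*a; RR=cR*Ro.from_rotvec(dR*a)
            out.append([(R0.inv().apply(pp-p0)/10).round(2).tolist(),(R0.inv()*RR).as_rotvec().round(3).tolist()])
        cp,cR=t,R
    for o in out: print(o)
E
python3 - <<'E'
from mk import *
log()
rows([((400,330,620),1.95,0,6),((500,110,620),1.752,0,6)],ease=False)
E
```

```text
t 2.23 q [ 1.202  0.267  1.182 -0.023  1.915  0.226] p [209.4 523.2 472.1] rot [-2.929  0.072  2.549] F [1.2 0.4 0.8] open 0.999
[[-4.58, -1.26, -1.6], [-0.031, 0.022, 0.098]]
[[-9.15, -2.52, -3.19], [-0.062, 0.044, 0.196]]
[[-13.73, -3.78, -4.79], [-0.092, 0.066, 0.294]]
[[-18.31, -5.05, -6.38], [-0.123, 0.089, 0.393]]
[[-22.88, -6.31, -7.98], [-0.154, 0.111, 0.491]]
[[-27.46, -7.57, -9.57], [-0.185, 0.133, 0.589]]
[[-30.88, -9.58, -8.89], [-0.183, 0.136, 0.622]]
[[-34.3, -11.59, -8.2], [-0.181, 0.139, 0.654]]
[[-37.73, -13.6, -7.52], [-0.179, 0.143, 0.687]]
[[-41.15, -15.61, -6.83], [-0.177, 0.146, 0.72]]
[[-44.57, -17.62, -6.14], [-0.175, 0.149, 0.753]]
[[-47.99, -19.64, -5.46], [-0.173, 0.152, 0.786]]
```

play_rows:
  rows:
    - [0,[-3.4,-0.9,-1.5],[-0.03,0.02,0.09]]
    - [0,[-6.9,-1.9,-3],[-0.06,0.04,0.18]]
    - [0,[-10.3,-2.8,-4.5],[-0.08,0.06,0.26]]
    - [0,[-13.7,-3.8,-6],[-0.11,0.08,0.35]]
    - [0,[-17.2,-4.7,-7.2],[-0.14,0.1,0.43]]
    - [0,[-20.6,-5.7,-8.4],[-0.16,0.12,0.5]]
    - [0,[-24,-6.6,-9.2],[-0.18,0.13,0.56]]
    - [0,[-27.5,-7.6,-9.6],[-0.185,0.133,0.6]]
    - [0,[-30.9,-9.6,-8.9],[-0.183,0.136,0.64]]
    - [0,[-34.3,-11.6,-8.2],[-0.181,0.139,0.68]]
    - [0,[-37.7,-13.6,-7.5],[-0.178,0.145,0.73]]
    - [0,[-40,-15,-7],[-0.173,0.152,0.786]]

```text
clock: 3.23
eef_pos: [461.2, 191.3, 598.2]
tcp_rot: [-3.14, 0.007, 1.749]
contact_force: [0.3, 0.1, 0.4]
opening: 1.003
```

```bash
python3 - <<'E'
from mk import *
log()
rows([((500,60,600),1.752,0,4),((539.5,-12,500),1.752,0,3),((539.5,-12,400),1.752,0,3),((539.5,-12,340),1.752,0,2)],ease=False)
E
```

```text
t 3.23 q [ 0.395  0.03   1.185 -0.007  1.93   0.214] p [461.2 191.3 598.2] rot [-3.14   0.007  1.749] F [0.3 0.1 0.4] open 1.003
[[-3.4, 0.37, 0.45], [-0.0, 0.002, -0.001]]
[[-6.8, 0.74, 0.91], [-0.001, 0.004, -0.001]]
[[-10.2, 1.11, 1.36], [-0.001, 0.005, -0.002]]
[[-13.6, 1.48, 1.81], [-0.002, 0.007, -0.003]]
[[-16.17, 2.36, 5.16], [-0.002, 0.007, -0.003]]
[[-18.74, 3.23, 8.51], [-0.002, 0.007, -0.003]]
[[-21.31, 4.11, 11.86], [-0.002, 0.007, -0.003]]
[[-21.29, 4.11, 15.19], [-0.002, 0.007, -0.003]]
[[-21.27, 4.12, 18.53], [-0.002, 0.007, -0.003]]
[[-21.24, 4.12, 21.86], [-0.002, 0.007, -0.003]]
[[-21.22, 4.13, 24.86], [-0.002, 0.007, -0.003]]
[[-21.2, 4.13, 27.86], [-0.002, 0.007, -0.003]]
```

play_rows:
  rows:
    - [0,[-3.4,0.4,0.45],[0,0.007,-0.003]]
    - [0,[-6.8,0.8,0.9],[0,0.007,-0.003]]
    - [0,[-10.2,1.2,1.4],[0,0.007,-0.003]]
    - [0,[-13.6,1.8,2.5],[0,0.007,-0.003]]
    - [0,[-16.5,2.6,5.2],[0,0.007,-0.003]]
    - [0,[-19,3.4,8.5],[0,0.007,-0.003]]
    - [0,[-21.2,4.1,11.9],[0,0.007,-0.003]]
    - [0,[-21.2,4.1,15.5],[0,0.007,-0.003]]
    - [0,[-21.2,4.1,19],[0,0.007,-0.003]]
    - [0,[-21.2,4.1,22.5],[0,0.007,-0.003]]
    - [0,[-21.2,4.1,25],[0,0.007,-0.003]]
    - [0,[-21.2,4.1,25],[0,0.007,-0.003]]

```text
clock: 4.23
eef_pos: [535.6, -8.8, 343.9]
tcp_rot: [-3.131, -0.003, 1.755]
contact_force: [0.2, 0.1, 0.0]
opening: 0.996
```

```bash
python3 - <<'E'
from mk import *
log(); save('wrist','wrist1')
E
```

```text
t 4.23 q [-2.000e-02  1.060e-01  1.619e+00  1.000e-03  1.427e+00 -2.040e-01] p [535.6  -8.8 343.9] rot [-3.131e+00 -3.000e-03  1.755e+00] F [0.2 0.1 0. ] open 0.996
```

View pics/wrist1.png

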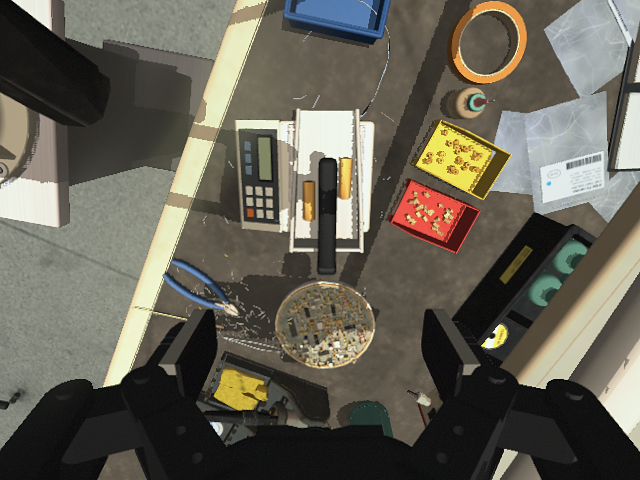

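The wrist view shows the handle upright in the picture, with its tip at (327,158) and its rear at (327,272). Spacers show at (309,200) and (345,178).

```bash
python3 - <<'E'
from fit import *
P,m=cloud('wrist1'); C=m['p'].astype(int)
k=(C.max(-1)<75)&(P[...,2]>142)&(P[...,2]<168)&(abs(P[...,0]-540)<60)&(abs(P[...,1]+25)<100)
H=P[k]; zt=np.percentile(H[:,2],60); T=H[H[:,2]>zt-4]
(c,wh,a)=cv2.minAreaRect(T[:,:2].astype(np.float32))
l=cv2.fitLine(T[:,:2].astype(np.float32),cv2.DIST_HUBER,0,.01,.01).ravel(); d=l[:2]*np.sign(l[1]); c=l[2:]
s=(T[:,:2]-c)@d; n=(T[:,:2]-c)@np.array([-d[1],d[0]])
ends=c+d*np.percentile(s,[.5,99.5])[:,None]
print(len(T),zt,'yaw',np.arctan2(d[1],d[0]),np.degrees(np.arctan2(d[1],d[0])),ends,np.ptp(s),np.percentile(n,[2,98]),'grip',ends.mean(0)+17.5*d+np.array([-d[1],d[0]])*np.percentile(n,[2,98]).mean())
for u,v in[(327,160),(327,215),(327,270)]: print(pt(m,np.array(u),np.array(v)).round(1))
for q in[(319,200),(335,200)]: print(atz(m,*q,154).round(1))
cv2.imwrite('pics/w1c.png',cv2.resize(m['p'][95:285,225:385,::-1],None,fx=3.1,fy=3.1,interpolation=cv2.INTER_CUBIC))
E
```

```text
1960 157.80991372838685 yaw 1.747273 100.11136 [[558.91514916 -89.14187883]
 [536.9025273   34.29449609]] 127.10651253801959 [-8.96525364  8.75878388] grip [544.93813566 -10.17737015]
[536.6  34.2 156.9]
[547.3 -21.7 158.9]
[559.4 -84.3 157.4]
[536.2  -8.5 154. ]
[552.8  -5.4 154. ]
```

View pics/w1c.png

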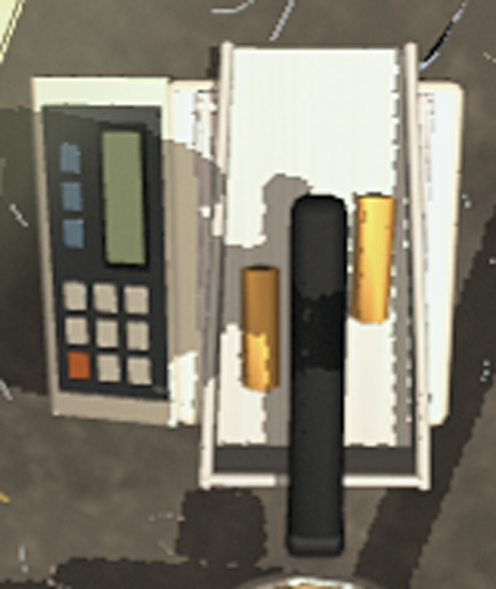

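```bash
python3 - <<'E'
from mk import *
log()
rows([((542,-11,205),1.750,0,6)],ease=False)
E
```

```text
t 4.28 q [-0.019  0.105  1.613  0.     1.43  -0.204] p [537.1  -8.7 347.5] rot [-3.135e+00 -2.000e-03  1.755e+00] F [-0.6  0.2  0.3] open 0.998
[[-0.06, 0.09, 2.69], [-0.001, -0.0, 0.001]]
[[-0.11, 0.18, 5.38], [-0.002, -0.001, 0.002]]
[[-0.17, 0.27, 8.07], [-0.003, -0.001, 0.003]]
[[-0.23, 0.37, 10.76], [-0.004, -0.001, 0.004]]
[[-0.29, 0.46, 13.45], [-0.006, -0.001, 0.005]]
[[-0.34, 0.55, 16.14], [-0.007, -0.002, 0.005]]
```

play_rows:
  rows:
    - [0,[0,0.1,2.7],[0,0,0]]
    - [0,[-0.1,0.2,5.4],[-0.002,0,0.002]]
    - [0,[-0.2,0.3,8.1],[-0.003,0,0.003]]
    - [0,[-0.2,0.4,10.8],[-0.004,0,0.005]]
    - [0,[-0.3,0.5,13.5],[-0.006,0,0.005]]
    - [0,[-0.3,0.5,15.5],[-0.007,0,0.005]]
    - [0,[-0.3,0.5,16.1],[-0.007,0,0.005]]
    - [0,[-0.3,0.5,16.1],[-0.007,0,0.005]]
    - [0,[-0.3,0.5,16.1],[-0.007,0,0.005]]
    - [0,[-0.3,0.5,16.1],[-0.007,0,0.005]]

```text
clock: 5.12
eef_pos: [545.8, -10.6, 191.5]
tcp_rot: [3.133, 0.0, 1.75]
contact_force: [0.5, -1.4, 0.7]
opening: 0.998
```

```bash
python3 - <<'E'
from fit import *
log(); c0=calibration('wrist'); p,d=grab_frame('wrist'); log()
cv2.imwrite('pics/wrist2.png',p[:,:,::-1]); np.savez('pics/wrist2.npz',p=p,d=d,**{k:np.array(v) for k,v in c0.items()})
P,m=cloud('wrist2'); C=m['p'].astype(int)
k=(C.max(-1)<75)&(P[...,2]>140)&(P[...,2]<168)&(abs(P[...,0]-540)<40)&(abs(P[...,1]+25)<80)
H=P[k]; zt=np.percentile(H[:,2],60); T=H[H[:,2]>zt-4]
l=cv2.fitLine(T[:,:2].astype(np.float32),cv2.DIST_HUBER,0,.01,.01).ravel(); d=l[:2]*np.sign(l[1]); c=l[2:]
s=(T[:,:2]-c)@d; n=(T[:,:2]-c)@np.array([-d[1],d[0]])
ends=c+d*np.percentile(s,[.5,99.5])[:,None]
print(len(T),zt,'yaw',np.arctan2(d[1],d[0]),ends,np.ptp(s),np.percentile(n,[2,98]),'grip',ends.mean(0)+17.5*d+np.array([-d[1],d[0]])*np.percentile(n,[2,98]).mean())
E
```

```text
t 5.12 q [-0.023  0.226  1.812  0.002  1.094 -0.203] p [545.8 -10.6 191.5] rot [3.133 0.    1.75 ] F [ 0.5 -1.4  0.7] open 0.998
t 5.17 q [-0.023  0.226  1.812  0.002  1.094 -0.203] p [545.7 -10.6 191.4] rot [3.133 0.    1.75 ] F [-0.6  0.3 -0.4] open 0.998
4910 154.11785836136977 yaw 1.7509528 [[557.02448106 -88.55179348]
 [534.60218872  34.55890856]] 128.33705744687427 [-8.88800307  9.03116196] grip [542.60720319  -9.79249433]
```

View pics/wrist2.png

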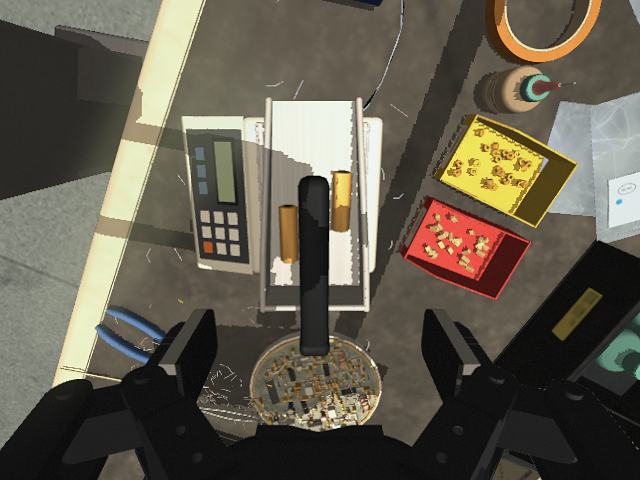

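```bash
python3 - <<'E'
from mk import *
rows([((542.4,-10,145),1.751,0,4)],ease=False)
E
```

```text
[[0.03, -0.09, 1.63], [0.002, 0.0, -0.0]]
[[0.06, -0.19, 3.27], [0.005, 0.0, -0.0]]
[[0.09, -0.28, 4.9], [0.007, 0.0, -0.001]]
[[0.12, -0.37, 6.54], [0.009, 0.0, -0.001]]
```

play_rows:
  rows:
    - [0,[0,-0.4,1],[0.009,0,0]]
    - [0,[0.1,-0.4,2.5],[0.009,0,0]]
    - [0,[0.1,-0.4,4],[0.009,0,0]]
    - [0,[0.1,-0.4,5.2],[0.009,0,0]]
    - [0,[0.1,-0.4,6.1],[0.009,0,0]]
    - [0,[0.1,-0.4,6.5],[0.009,0,0]]
    - [0,[0.1,-0.4,6.5],[0.009,0,0]]
    - [0,[0.1,-0.4,6.5],[0.009,0,0]]
    - [0,[0.1,-0.4,6.5],[0.009,0,0]]

```text
clock: 5.92
eef_pos: [541.1, -10.3, 125.0]
tcp_rot: [-3.14, 0.0, 1.75]
contact_force: [0.4, 0.4, 0.2]
opening: 0.997
```

```bash
python3 - <<'E'
from mk import *
log()
E
```

```text
t 5.92 q [-2.100e-02  3.030e-01  1.875e+00 -1.000e-03  9.650e-01 -2.000e-01] p [541.1 -10.3 125. ] rot [-3.14  0.    1.75] F [0.4 0.4 0.2] open 0.997
```

play_rows:
  rows:
    - [0,[0,0.12,0],[0,0,0]]
    - [60,[0,0.12,0],[0,0,0]]
    - [110,[0,0.12,0],[0,0,0]]
    - [150,[0,0.12,0],[0,0,0]]
    - [200,[0,0.12,0],[0,0,0]]
    - [255,[0,0.12,0],[0,0,0]]
    - [255,[0,0.12,0],[0,0,0]]
    - [255,[0,0.12,0],[0,0,0]]
    - [255,[0,0.12,0],[0,0,0]]
    - [255,[0,0.12,0],[0,0,0]]
  squeeze: 60

```text
clock: 6.75
eef_pos: [541.6, -10.0, 124.3]
tcp_rot: [-3.138, -0.0, 1.75]
contact_force: [0.2, 0.6, -1.0]
opening: -0.001
```

```bash
python3 - <<'E'
from fit import *
log(); c0=calibration('wrist'); p,d=grab_frame('wrist')
cv2.imwrite('pics/wrist3.png',p[:,:,::-1]); save('scene','scene3')
E
```

```text
t 6.75 q [-2.100e-02  3.050e-01  1.874e+00 -1.000e-03  9.660e-01 -2.000e-01] p [541.6 -10.  124.3] rot [-3.138 -0.     1.75 ] F [ 0.2  0.6 -1. ] open -0.001
```

View pics/wrist3.png

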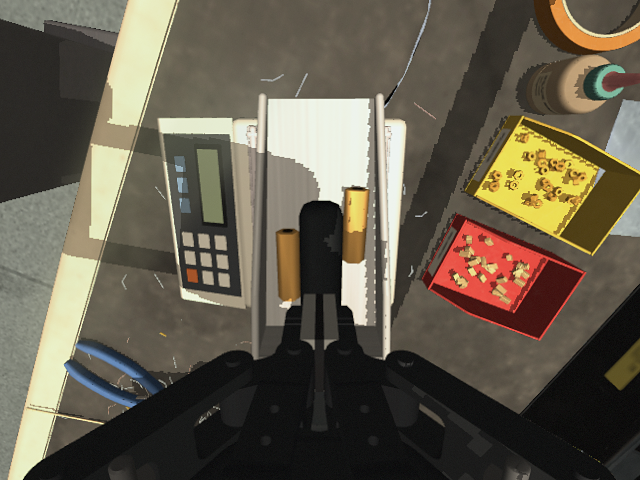

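View pics/scene3.png

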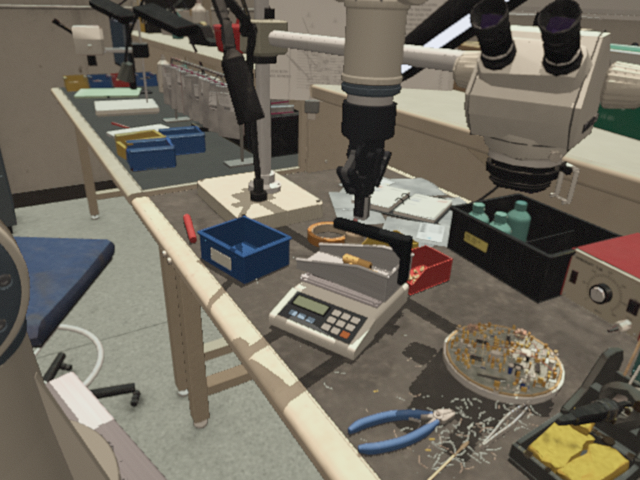

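```bash
python3 - <<'E'
from fit import *
m=load('scene3')
for u,v in [(350,190),(355,195),(361,200),(362,208),(362,214),(365,180),(362,150),(350,222),(362,226),(385,236),(405,246)]: print((u,v),pt(m,np.array(u),np.array(v)).round(0), m['p'][v,u])
cv2.imwrite('pics/s3c.png',cv2.resize(m['p'][110:300,290:430,::-1],None,fx=4.1,fy=3.1*1.3,interpolation=cv2.INTER_CUBIC)[:600])
print(calibration('wrist')['cam_to_world'].round(3))
# project tcp into scene & wrist
def proj(m,X):
    T=np.linalg.inv(m['cam_to_world']); x=T[:3,:3]@X+T[:3,3]; f=240/np.tan(np.radians(float(m['vfov']))/2)
    a,b=x[:2]/x[2]; s=1+m['k1']*(a*a+b*b); return a*s*f+m['cx'],b*s*f+m['cy'],x[2]
for z in(124,143,200,300): print(proj(m,np.array([541.6,-10,z])))
w=calibration('wrist')
for z in(124,143,200): print('w',proj(w,np.array([541.6,-10,z])))
E
```

```text
(350, 190) [511. -10. 216.] [32 32 32]
(355, 195) [514. -17. 210.] [17 18 18]
(361, 200) [529. -17. 198.] [27 28 24]
(362, 208) [531. -19. 186.] [27 26 28]
(362, 214) [ -16. -436.  460.] [28 27 27]
(365, 180) [527. -23. 231.] [28 31 28]
(362, 150) [511. -26. 278.] [24 26 25]
(350, 222) [534.   5. 154.] [24 23 23]
(362, 226) [537. -16. 154.] [30 29 28]
(385, 236) [543. -55. 149.] [27 30 27]
(405, 246) [547. -89. 143.] [17 18 19]
[[ 9.84000e-01  1.69000e-01  5.40000e-02  5.27947e+02]
 [ 1.77000e-01 -9.33000e-01 -3.14000e-01  7.14120e+01]
 [-3.00000e-03  3.19000e-01 -9.48000e-01  3.05840e+02]
 [ 0.00000e+00  0.00000e+00  0.00000e+00  1.00000e+00]]
(np.float64(359.43791325038956), np.float64(241.55411127544585), np.float64(774.617895120116))
(np.float64(360.26440374198415), np.float64(230.4084467853498), np.float64(766.4292586160554))
(np.float64(362.8501211851293), np.float64(195.49865133692592), np.float64(741.863349103874))
(np.float64(367.80967380563766), np.float64(128.36873226722645), np.float64(698.7652622403976))
w (np.float64(318.08550673303034), np.float64(276.01614914792276), np.float64(198.66915310593345))
w (np.float64(317.8906966222912), np.float64(291.7907150897913), np.float64(180.66086457283575))
w (np.float64(316.97712704580954), np.float64(365.8014479790717), np.float64(126.63599897354266))
```

View pics/s3c.png

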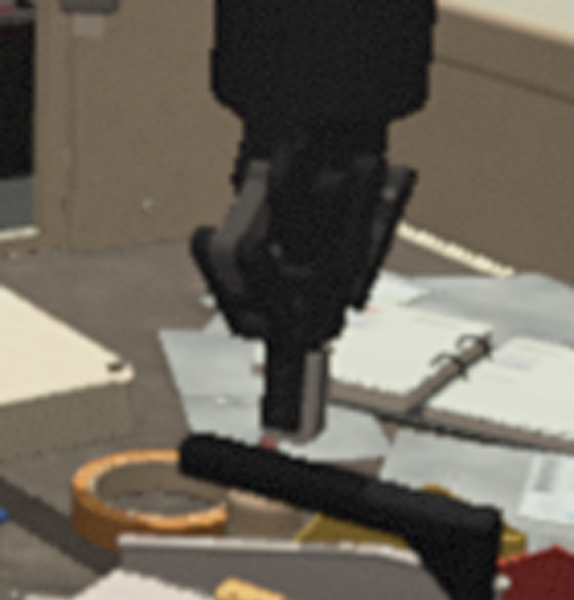

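```bash
python3 - <<'E'
from fit import *
log()
m0=calibration('wrist'); p,d=grab_frame('wrist'); m={k:np.array(v) for k,v in m0.items()}; m['p']=p;m['d']=d
np.savez('pics/wrist4.npz',**m)
for v in range(215,420,10): print(v,d[v,320],pt(m,np.array(320),np.array(v)).round(0),p[v,320])
cv2.imwrite('pics/w4c.png',cv2.resize(p[180:380,230:420,::-1],None,fx=3,fy=3,interpolation=cv2.INTER_CUBIC))
E
```

```text
t 6.85 q [-0.021  0.305  1.874 -0.     0.966 -0.2  ] p [541.7 -10.  124.3] rot [-3.139 -0.     1.75 ] F [-0.7 -0.  -0.3] open 0.001
215 156.30367 [535.  32. 154.] [24 25 22]
225 156.75381 [536.  28. 155.] [24 26 26]
235 159.2902 [537.  23. 154.] [23 24 23]
245 160.73215 [537.  19. 154.] [24 24 24]
255 162.42905 [538.  14. 154.] [23 23 24]
265 163.8335 [539.   9. 154.] [25 25 25]
275 163.58298 [540.   5. 156.] [24 25 22]
285 166.10303 [541.  -0. 155.] [23 24 22]
295 152.68254 [541.   1. 169.] [13 12 11]
305 144.73386 [541.   1. 177.] [16 17 16]
315 138.22842 [541.   1. 184.] [16 16 14]
325 131.53395 [541.   1. 191.] [15 16 15]
335 125.44781 [541.   1. 198.] [15 14 13]
345 122.942764 [541.  -1. 201.] [34 34 33]
355 124.51253 [542.  -5. 201.] [35 33 32]
365 125.55422 [542.  -9. 201.] [32 30 30]
375 126.860214 [543. -13. 201.] [34 31 29]
385 128.71199 [544. -18. 200.] [33 33 31]
395 186.11458 [552. -62. 155.] [37 39 38]
405 189.8022 [553. -70. 154.] [40 40 39]
415 191.29718 [555. -76. 154.] [38 38 36]
```

View pics/w4c.png

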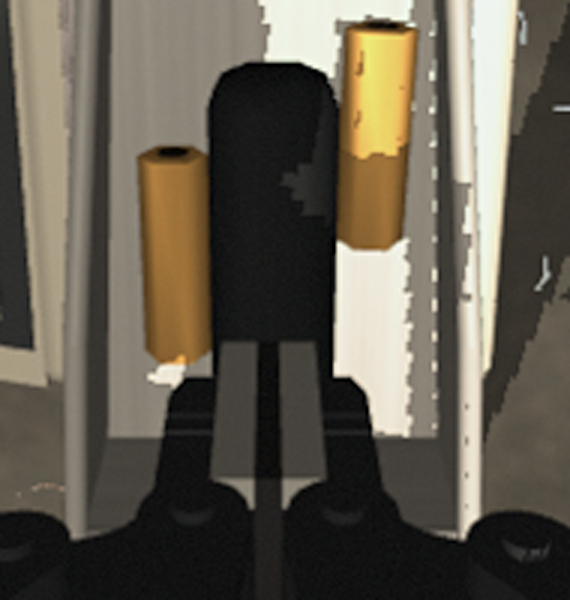

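The wrist depth shows the shut fingertips at z ≈ 168, about 14 mm above the bar, while the reported TCP is at z = 124. The real finger ends are therefore about 43 mm behind the reported TCP, and nothing has been gripped. I'll open, go 40 mm lower while watching the force, and close again.

play_rows:
  rows:
    - [0,[0,0,0],[0,0,0]]
    - [0,[0,0,0],[0,0,0]]
    - [0,[0,0,0],[0,0,0]]
    - [0,[0,0,0],[0,0,0]]
    - [0,[0,0,0],[0,0,0]]
    - [0,[0,0,0],[0,0,0]]
    - [0,[0,0,0],[0,0,0]]
    - [0,[0,0,1],[0,0,0]]
    - [0,[0,0,2],[0,0,0]]
    - [0,[0,0,2],[0,0,0]]

```text
clock: 7.73
eef_pos: [540.0, -10.0, 101.9]
tcp_rot: [-3.135, -0.001, 1.75]
contact_force: [0.1, 1.0, 0.1]
opening: 0.998
```

```bash
python3 - <<'E'
from fit import *
log()
m0=calibration('wrist'); p,d=grab_frame('wrist'); cv2.imwrite('pics/wrist5.png',p[:,:,::-1])
E
```

```text
t 7.73 q [-0.021  0.334  1.892 -0.     0.922 -0.2  ] p [540.  -10.  101.9] rot [-3.135e+00 -1.000e-03  1.750e+00] F [0.1 1.  0.1] open 0.998
```

View pics/wrist5.png

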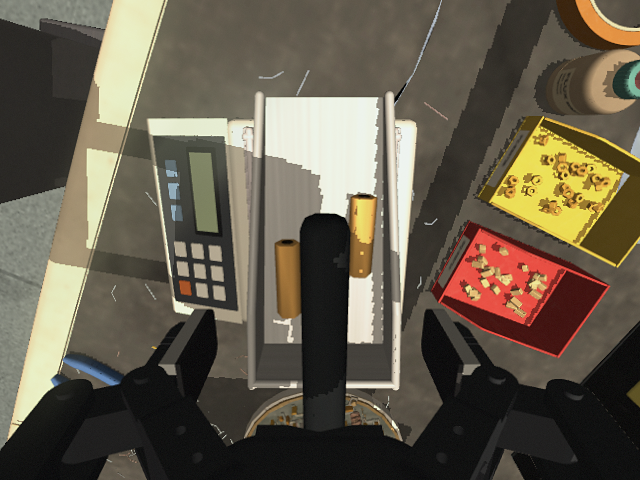

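play_rows:
  rows:
    - [0,[0,0.1,0.8],[0,0,0]]
    - [0,[0,0.1,1.6],[0,0,0]]
    - [0,[0,0.1,1.8],[0,0,0]]
    - [0,[0,0.1,1.8],[0,0,0]]
    - [100,[0,0.1,1.8],[0,0,0]]
    - [140,[0,0.1,1.8],[0,0,0]]
    - [170,[0,0.1,1.8],[0,0,0]]
    - [200,[0,0.1,1.8],[0,0,0]]
    - [255,[0,0.1,1.8],[0,0,0]]
    - [255,[0,0.1,1.8],[0,0,0]]
    - [255,[0,0.1,1.8],[0,0,0]]
    - [255,[0,0.1,1.8],[0,0,0]]
  squeeze: 60

```text
clock: 8.78
eef_pos: [542.6, -9.9, 86.7]
tcp_rot: [-3.139, -0.0, 1.75]
contact_force: [-2.2, -0.5, 6.2]
opening: 0.225
```

```bash
python3 - <<'E'
from fit import *
log()
m0=calibration('wrist'); p,d=grab_frame('wrist'); cv2.imwrite('pics/wrist6.png',p[:,:,::-1]);log()
E
```

```text
t 8.78 q [-2.10e-02  3.57e-01  1.90e+00 -1.00e-03  8.87e-01 -2.00e-01] p [542.6  -9.9  86.7] rot [-3.139 -0.     1.75 ] F [-2.2 -0.5  6.2] open 0.225
t 8.83 q [-2.10e-02  3.57e-01  1.90e+00 -1.00e-03  8.87e-01 -2.00e-01] p [542.5  -9.9  86.6] rot [-3.139 -0.     1.75 ] F [-1.8 -0.8  5.5] open 0.218
```

View pics/wrist6.png

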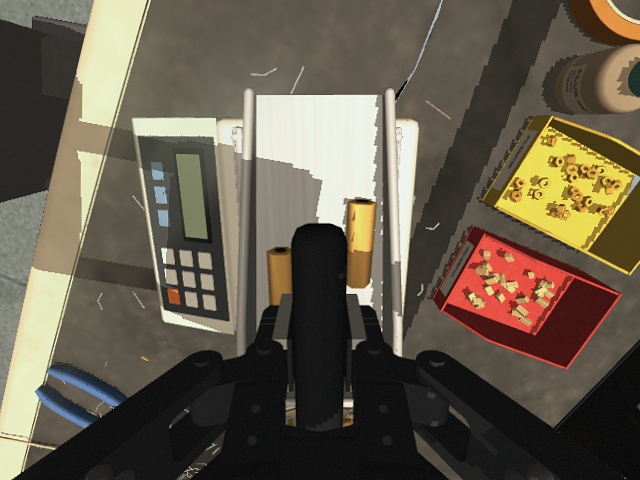

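Gripped: the opening of 0.22 corresponds to about 19 mm, and the pads straddle the bar. Re-planning with the corrected grasp offset.

```bash
sed -i 's/\[0,0,19\]/[0,0,-58.4+0]/' plan.py; sed -i 's/R.apply(\[0,0,-58.4+0\])/R.apply([0,0,-58.4])*-1/' plan.py; grep -n 58.4 plan.py
sed -i 's/np.array(G,float)+R.apply(\[0,0,-58.4\])\*-1/np.array(G,float)+R.apply([0,0,58.4])/' plan.py; python3 kin.py|tail -8
cat > w.json <<'E'
[[542,-10,145,1.75,0],[542,-10,200,1.75,0],[525,20,300,1.75,0],[520,20,630,1.75,0],[410,330,630,2.3,0],[400,370,300,2.3,0],[440,330,240,2.3,15],[515,238,200,2.3,20],[530,230,197,2.3,46]]
E
python3 plan.py w.json | grep -v "^\[.*}$" | cut -c1-250; python3 plan.py w.json | grep '<<'; python3 -c "
from mk import *
log()
rows([((542.5,-10,200),1.75,0,6),((530,18,290),1.75,0,6)])"
```

```text
11:    R=toolR(yaw,th); return np.array(G,float)+R.apply([0,0,-58.4])*-1,R
rot err 8.323718002295966e-09
[2.940e+02 5.000e-01 5.683e+02 5.860e+01 4.942e+02 5.000e-01 3.813e+02] 1.5000516321141841
[[  1.  -0. 294.]
 [199.  -4. 826.]
 [162.  -3. 781.]
 [544. -11. 468.]
 [544. -11. 468.]
 [543. -11.  87.]]
[542. -10. 145.] 1.75 0 q [-0.02  0.35  1.9  -0.    0.88 -0.2 ] e 0.0 {'fing': (186, 198), 'body': (110, 85), 'wrist': (106, 63), 'fore': (79, 76), 'scoop': (217, 243)} <<
[542. -10. 159.] 1.75 0 q [-0.02  0.34  1.89 -0.    0.91 -0.2 ] e 0.0 {'fing': (177, 187), 'body': (108, 79), 'wrist': (106, 63), 'fore': (84, 84), 'scoop': (207, 231)} 
[542. -10. 172.] 1.75 0 q [-0.02  0.32  1.88 -0.    0.94 -0.2 ] e 0.0 {'fing': (169, 175), 'body': (108, 74), 'wrist': (106, 63), 'fore': (89, 92), 'scoop': (198, 220)} 
[542. -10. 186.] 1.75 0 q [-0.02  0.3   1.87 -0.    0.97 -0.2 ] e 0.0 {'fing': (161, 165), 'body': (108, 70), 'wrist': (107, 63), 'fore': (95, 101), 'scoop': (189, 209)} 
[542. -10. 200.] 1.75 0 q [-0.02  0.28  1.86 -0.    1.   -0.2 ] e 0.0 {'fing': (154, 154), 'body': (108, 67), 'w
[... 6406 characters left out ...]
scoop': (148, 156)} <<
t 8.83 q [-2.10e-02  3.57e-01  1.90e+00 -1.00e-03  8.87e-01 -2.00e-01] p [542.5  -9.9  86.6] rot [-3.139 -0.     1.75 ] F [-1.8 -0.8  5.5] open 0.218
[[-0.0, -0.0, -0.41], [-0.0, -0.0, 0.0]]
[[-0.0, -0.01, -1.42], [-0.001, -0.0, 0.0]]
[[-0.0, -0.01, -2.75], [-0.002, -0.0, 0.0]]
[[-0.01, -0.02, -4.07], [-0.002, -0.0, 0.0]]
[[-0.01, -0.02, -5.09], [-0.003, -0.0, 0.0]]
[[-0.01, -0.02, -5.5], [-0.003, -0.0, 0.0]]
[[0.21, -0.08, -6.16], [-0.003, -0.0, 0.0]]
[[0.76, -0.22, -7.83], [-0.003, -0.0, 0.0]]
[[1.48, -0.4, -9.99], [-0.003, -0.0, 0.0]]
[[2.2, -0.58, -12.16], [-0.003, -0.0, 0.0]]
[[2.75, -0.72, -13.83], [-0.003, -0.0, 0.0]]
[[2.97, -0.78, -14.49], [-0.003, -0.0, 0.0]]
```

play_rows:
  rows:
    - [255,[0,0,-0.4],[0,0,0]]
    - [255,[0,0,-1.4],[0,0,0]]
    - [255,[0,0,-2.7],[0,0,0]]
    - [255,[0,0,-4],[0,0,0]]
    - [255,[0,0,-5],[0,0,0]]
    - [255,[0,0,-5.5],[0,0,0]]
    - [255,[0.2,-0.1,-6.2],[0,0,0]]
    - [255,[0.8,-0.2,-7.8],[0,0,0]]
    - [255,[1.5,-0.4,-10],[0,0,0]]
    - [255,[2.2,-0.6,-12.2],[0,0,0]]
    - [255,[2.7,-0.7,-13.8],[0,0,0]]
    - [255,[3,-0.8,-14.5],[0,0,0]]

```text
clock: 9.83
eef_pos: [530.4, 18.9, 233.6]
tcp_rot: [-3.141, -0.0, 1.75]
contact_force: [0.8, -0.1, -2.6]
opening: 0.221
```

```bash
python3 - <<'E'
from mk import *
log(); save('scene','scene7'); log()
rows([((520,20,330),1.75,0,1),((520,20,630),1.75,0,11)],ease=False)
E
```

```text
t 9.83 q [ 0.033  0.167  1.788 -0.     1.187 -0.147] p [530.4  18.9 233.6] rot [-3.141 -0.     1.75 ] F [ 0.8 -0.1 -2.6] open 0.221
t 9.88 q [ 0.033  0.167  1.788  0.     1.187 -0.147] p [530.4  19.1 233.8] rot [-3.142 -0.     1.75 ] F [ 0.6 -0.3 -1.9] open 0.228
[[0.27, -1.01, -3.78], [-0.0, -0.0, 0.0]]
[[0.27, -1.01, -6.51], [-0.0, -0.0, 0.0]]
[[0.27, -1.01, -9.23], [-0.0, -0.0, 0.0]]
[[0.28, -1.01, -11.96], [-0.0, -0.0, 0.0]]
[[0.28, -1.01, -14.69], [-0.0, -0.0, 0.0]]
[[0.28, -1.01, -17.41], [-0.0, -0.0, 0.0]]
[[0.28, -1.01, -20.14], [-0.0, -0.0, 0.0]]
[[0.28, -1.01, -22.87], [-0.0, -0.0, 0.0]]
[[0.28, -1.01, -25.6], [-0.0, -0.0, 0.0]]
[[0.28, -1.01, -28.32], [-0.0, -0.0, 0.0]]
[[0.28, -1.01, -31.05], [-0.0, -0.0, 0.0]]
[[0.28, -1.01, -33.78], [-0.0, -0.0, 0.0]]
```

View pics/scene7.png

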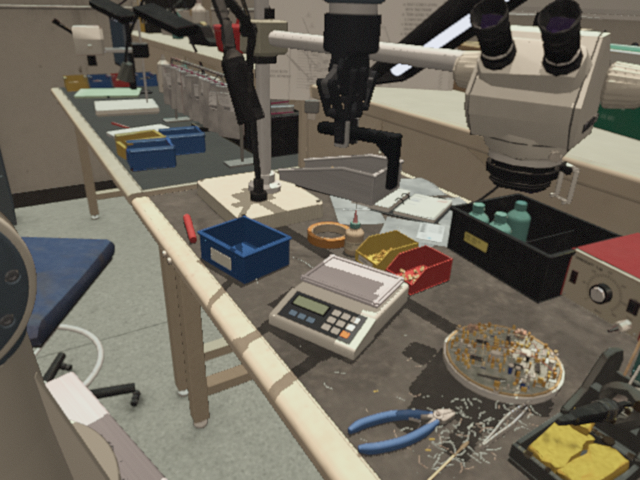

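The scoop is lifted, level, at about (350,175), and the platter is now visible at (352,282). Continuing up.

play_rows:
  rows:
    - [255,[0.2,-0.3,-1],[0,0,0]]
    - [255,[0.3,-0.7,-3],[0,0,0]]
    - [255,[0.3,-1,-6],[0,0,0]]
    - [255,[0.3,-1,-9.2],[0,0,0]]
    - [255,[0.3,-1,-12.5],[0,0,0]]
    - [255,[0.3,-1,-16],[0,0,0]]
    - [255,[0.3,-1,-19.5],[0,0,0]]
    - [255,[0.3,-1,-23],[0,0,0]]
    - [255,[0.3,-1,-26.5],[0,0,0]]
    - [255,[0.3,-1,-29.7],[0,0,0]]
    - [255,[0.3,-1,-32.3],[0,0,0]]
    - [255,[0.3,-1,-33.8],[0,0,0]]

```text
clock: 10.88
eef_pos: [520.5, 19.4, 571.8]
tcp_rot: [-3.14, 0.0, 1.75]
contact_force: [-0.4, 0.1, -3.1]
opening: 0.223
```

```bash
python3 - <<'E'
from mk import *
log()
rows([((410,330,630),2.3,0,12)])
E
```

```text
t 10.88 q [ 0.035  0.057  1.211 -0.     1.875 -0.144] p [520.5  19.4 571.8] rot [-3.14  0.    1.75] F [-0.4  0.1 -3.1] open 0.223
[[0.64, -0.11, 0.0], [-0.0, -0.0, -0.011]]
[[2.41, -0.4, 0.0], [-0.0, -0.0, -0.041]]
[[5.08, -0.83, 0.0], [-0.0, -0.0, -0.086]]
[[8.43, -1.38, 0.01], [-0.0, -0.0, -0.143]]
[[12.24, -2.01, 0.01], [-0.001, -0.0, -0.207]]
[[16.27, -2.67, 0.01], [-0.001, -0.0, -0.275]]
[[20.3, -3.33, 0.02], [-0.001, -0.0, -0.343]]
[[24.1, -3.96, 0.02], [-0.001, -0.0, -0.408]]
[[27.45, -4.51, 0.02], [-0.001, -0.0, -0.464]]
[[30.12, -4.94, 0.02], [-0.001, -0.0, -0.51]]
[[31.89, -5.24, 0.02], [-0.001, -0.0, -0.539]]
[[32.53, -5.34, 0.02], [-0.001, -0.0, -0.55]]
```

play_rows:
  rows:
    - [255,[0.7,-0.1,0],[0,0,-0.01]]
    - [255,[2.1,-0.3,0],[0,0,-0.035]]
    - [255,[4.2,-0.7,0],[0,0,-0.07]]
    - [255,[7,-1.1,0],[0,0,-0.115]]
    - [255,[10,-1.6,0],[0,0,-0.165]]
    - [255,[13.2,-2.2,0],[0,0,-0.22]]
    - [255,[16.4,-2.7,0],[0,0,-0.275]]
    - [255,[19.6,-3.2,0],[0,0,-0.33]]
    - [255,[22.8,-3.7,0],[0,0,-0.385]]
    - [255,[26,-4.3,0],[0,0,-0.44]]
    - [255,[28.8,-4.7,0],[0,0,-0.485]]
    - [255,[31,-5.1,0],[0,0,-0.525]]

```text
clock: 11.88
eef_pos: [413.4, 317.5, 567.1]
tcp_rot: [-3.135, -0.003, 2.279]
contact_force: [0.8, 0.2, -2.9]
opening: 0.226
```

```bash
python3 - <<'E'
from mk import *
log()
rows([((403,365,520),2.3,0,4),((400,370,300),2.3,0,8)],base=((415,315.5,630.2),2.275,0),ease=False)
E
```

```text
t 11.88 q [ 0.65   0.059  1.218  0.002  1.871 -0.057] p [413.4 317.5 567.1] rot [-3.135e+00 -3.000e-03  2.279e+00] F [ 0.8  0.2 -2.9] open 0.226
[[1.14, 0.57, 2.76], [-0.0, 0.0, -0.006]]
[[2.27, 1.15, 5.51], [-0.0, 0.0, -0.012]]
[[3.41, 1.72, 8.27], [-0.0, 0.0, -0.019]]
[[4.55, 2.29, 11.02], [-0.0, 0.0, -0.025]]
[[4.62, 2.3, 13.77], [-0.0, 0.0, -0.025]]
[[4.69, 2.31, 16.52], [-0.0, 0.0, -0.025]]
[[4.77, 2.33, 19.27], [-0.0, 0.0, -0.025]]
[[4.84, 2.34, 22.02], [-0.0, 0.0, -0.025]]
[[4.91, 2.35, 24.77], [-0.0, 0.0, -0.025]]
[[4.98, 2.36, 27.52], [-0.0, 0.0, -0.025]]
[[5.05, 2.37, 30.27], [-0.0, 0.0, -0.025]]
[[5.12, 2.39, 33.02], [-0.0, 0.0, -0.025]]
```

play_rows:
  rows:
    - [255,[1.4,0.6,0.6],[0,0,-0.006]]
    - [255,[2.6,1.1,2],[0,0,-0.012]]
    - [255,[3.6,1.6,4.2],[0,0,-0.019]]
    - [255,[4.3,2,7],[0,0,-0.025]]
    - [255,[4.7,2.2,10.3],[0,0,-0.025]]
    - [255,[4.8,2.3,13.8],[0,0,-0.025]]
    - [255,[4.8,2.3,17.3],[0,0,-0.025]]
    - [255,[4.9,2.3,20.8],[0,0,-0.025]]
    - [255,[5,2.4,24.3],[0,0,-0.025]]
    - [255,[5,2.4,27.6],[0,0,-0.025]]
    - [255,[5,2.4,30.5],[0,0,-0.025]]
    - [255,[5,2.4,32.4],[0,0,-0.025]]

```text
clock: 12.88
eef_pos: [397.0, 366.9, 240.2]
tcp_rot: [-3.132, -0.002, 2.3]
contact_force: [0.1, -0.1, -2.9]
opening: 0.226
```

```bash
python3 - <<'E'
from mk import *
log()
save('scene','scene8')
log()
rows([((440,330,240),2.3,15,8)])
E
```

```text
t 12.88 q [0.742 0.183 1.753 0.002 1.215 0.011] p [397.  366.9 240.2] rot [-3.132e+00 -2.000e-03  2.300e+00] F [ 0.1 -0.1 -2.9] open 0.226
t 12.93 q [0.742 0.186 1.756 0.002 1.213 0.011] p [395.9 365.9 237.5] rot [-3.128e+00 -2.000e-03  2.300e+00] F [-1.1 -2.  -6.2] open 0.227
[[-0.31, 0.04, 0.23], [-0.001, -0.011, 0.0]]
[[-1.11, 0.15, 0.84], [-0.002, -0.041, 0.0]]
[[-2.26, 0.31, 1.7], [-0.004, -0.083, 0.001]]
[[-3.57, 0.48, 2.68], [-0.007, -0.132, 0.001]]
[[-4.88, 0.66, 3.67], [-0.009, -0.18, 0.002]]
[[-6.02, 0.82, 4.53], [-0.011, -0.222, 0.002]]
[[-6.83, 0.93, 5.13], [-0.013, -0.252, 0.002]]
[[-7.13, 0.97, 5.36], [-0.014, -0.264, 0.002]]
```

View pics/scene8.png

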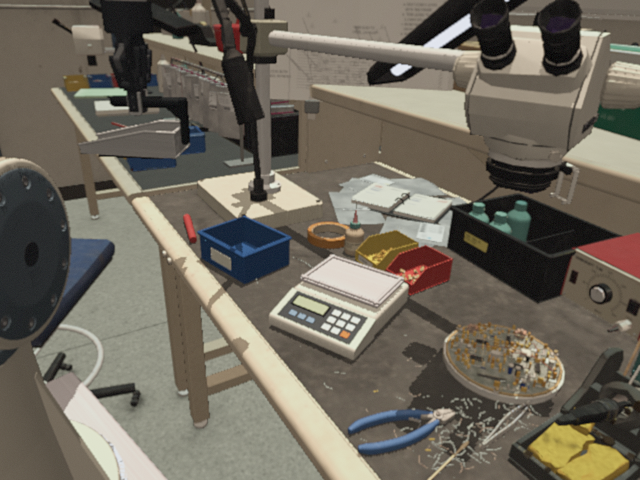

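play_rows:
  rows:
    - [255,[-0.3,0,0.2],[0,-0.01,0]]
    - [255,[-1.1,0.1,0.8],[0,-0.04,0]]
    - [255,[-2.3,0.2,1.7],[0,-0.08,0]]
    - [255,[-3.6,0.3,2.7],[0,-0.13,0]]
    - [255,[-4.9,0.5,3.7],[0,-0.18,0]]
    - [255,[-6,0.6,4.5],[0,-0.22,0]]
    - [255,[-6.8,0.7,5.1],[0,-0.25,0]]
    - [255,[-7.1,0.7,5.3],[0,-0.26,0]]
    - [255,[-7.1,0.7,5.3],[0,-0.26,0]]

```text
clock: 13.68
eef_pos: [452.1, 320.8, 192.6]
tcp_rot: [-3.139, 0.258, 2.301]
contact_force: [0.4, 0.7, -2.9]
opening: 0.222
```

```bash
python3 - <<'E'
from mk import *
log()
rows([((508,246,203),2.3,20,12)])
E
```

```text
t 13.68 q [ 0.791  0.255  1.802 -0.287  1.12   0.191] p [452.1 320.8 192.6] rot [-3.139  0.258  2.301] F [ 0.4  0.7 -2.9] open 0.222
[[-0.19, -0.02, 0.14], [-0.0, -0.002, 0.0]]
[[-0.73, -0.06, 0.53], [-0.0, -0.007, 0.0]]
[[-1.53, -0.13, 1.12], [-0.0, -0.014, 0.0]]
[[-2.54, -0.21, 1.86], [-0.001, -0.024, 0.0]]
[[-3.68, -0.3, 2.71], [-0.001, -0.034, 0.0]]
[[-4.89, -0.4, 3.6], [-0.001, -0.045, 0.001]]
[[-6.11, -0.5, 4.49], [-0.002, -0.057, 0.001]]
[[-7.25, -0.6, 5.33], [-0.002, -0.067, 0.001]]
[[-8.26, -0.68, 6.07], [-0.002, -0.077, 0.001]]
[[-9.06, -0.75, 6.66], [-0.002, -0.084, 0.001]]
[[-9.6, -0.79, 7.05], [-0.003, -0.089, 0.001]]
[[-9.79, -0.81, 7.19], [-0.003, -0.091, 0.001]]
```

play_rows:
  rows:
    - [255,[-0.2,0,0.1],[0,-0.002,0]]
    - [255,[-0.7,0,0.5],[0,-0.007,0]]
    - [255,[-1.5,-0.1,1.1],[0,-0.014,0]]
    - [255,[-2.5,-0.2,1.9],[0,-0.024,0]]
    - [255,[-3.7,-0.3,2.7],[0,-0.034,0]]
    - [255,[-4.9,-0.4,3.6],[0,-0.045,0]]
    - [255,[-6.1,-0.5,4.5],[0,-0.057,0]]
    - [255,[-7.2,-0.6,5.3],[0,-0.067,0]]
    - [255,[-8.3,-0.7,6.1],[0,-0.077,0]]
    - [255,[-9.1,-0.7,6.6],[0,-0.084,0]]
    - [255,[-9.6,-0.8,7],[0,-0.089,0]]
    - [255,[-9.8,-0.8,7.2],[0,-0.091,0]]

```text
clock: 14.68
eef_pos: [521.9, 230.1, 147.4]
tcp_rot: [-3.138, 0.35, 2.3]
contact_force: [-0.1, 0.2, -3.2]
opening: 0.226
```

```bash
python3 - <<'E'
from mk import *
log(); save('scene','scene9'); save('top','top9')
log()
rows([((522,233,200),2.3,32,4),((532,229,198),2.3,46,7)],ease=False)
E
```

```text
t 14.68 q [ 0.643  0.309  1.868 -0.424  0.98   0.155] p [521.9 230.1 147.4] rot [-3.138  0.35   2.3  ] F [-0.1  0.2 -3.2] open 0.226
t 14.78 q [ 0.644  0.309  1.868 -0.423  0.98   0.155] p [521.6 230.8 147.7] rot [-3.139  0.349  2.301] F [ 0.4 -0.2 -3.7] open 0.223
[[-0.72, 0.04, 0.19], [-0.001, -0.052, 0.0]]
[[-1.44, 0.09, 0.37], [-0.001, -0.105, 0.0]]
[[-2.15, 0.13, 0.56], [-0.002, -0.157, 0.001]]
[[-2.87, 0.18, 0.75], [-0.003, -0.209, 0.001]]
[[-3.18, 0.25, 0.75], [-0.003, -0.244, 0.001]]
[[-3.5, 0.31, 0.76], [-0.003, -0.279, 0.001]]
[[-3.81, 0.38, 0.77], [-0.003, -0.314, 0.001]]
[[-4.12, 0.45, 0.78], [-0.003, -0.349, 0.001]]
[[-4.43, 0.52, 0.78], [-0.003, -0.384, 0.001]]
[[-4.74, 0.59, 0.79], [-0.003, -0.419, 0.001]]
[[-5.06, 0.66, 0.8], [-0.003, -0.454, 0.001]]
```

View pics/scene9.png

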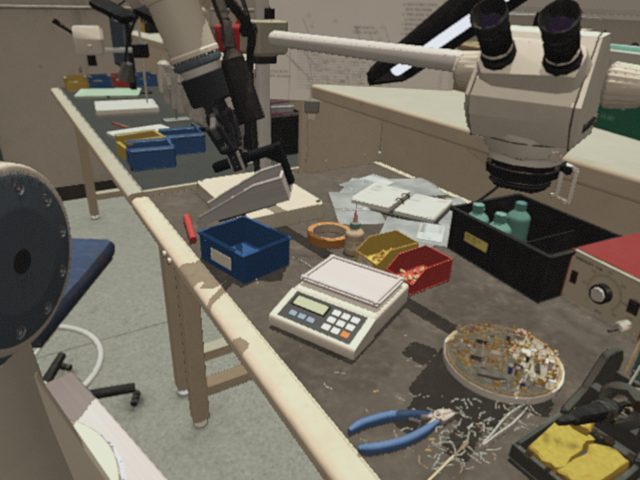

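View pics/top9.png

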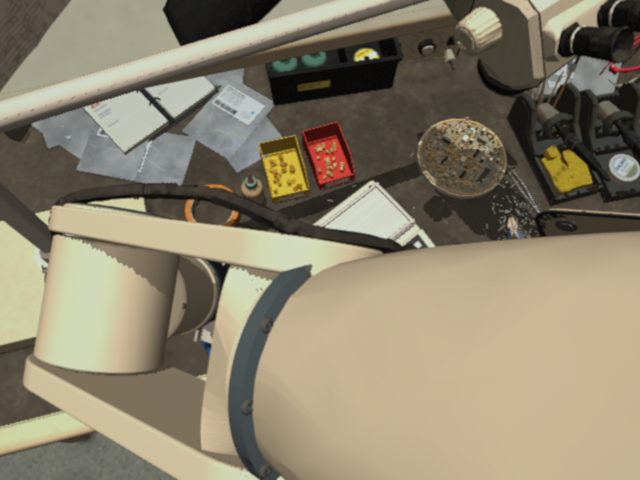

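```bash
python3 - <<'E'
from plan import *
from fit import cloud
from scipy.spatial import cKDTree
P,m=cloud('top9'); C=m['p'].astype(int)
for u,v in [(100,215),(150,235),(220,245),(270,250),(300,262),(350,252),(400,260),(330,300),(100,300),(220,300)]: print((u,v),P[v,u].round())
arm=(C[...,0]>C[...,2]+10)&(C.max(-1)>110)&(P[...,2]>300)&(P[...,0]<720)
arm[:190]=False
A=P[arm]; d,i=cKDTree(A).query(N); 
for n,dd,ii in zip(N[::30],d[::30],i[::30]): print(n.round(),round(dd),A[ii].round())
print('min',d.min(),N[d.argmin()],A[i[d.argmin()]])
E
```

```text
(100, 215) [452. 298. 589.]
(150, 235) [411. 275. 617.]
(220, 245) [375. 246. 647.]
(270, 250) [357. 229. 660.]
(300, 262) [345. 220. 660.]
(350, 252) [339. 197. 657.]
(400, 260) [317. 191. 692.]
(330, 300) [319. 221. 683.]
(100, 300) [421. 325. 547.]
(220, 300) [353. 258. 641.]
[686. 407.  68.] 257 [650. 375. 321.]
[674. 402. 154.] 171 [650. 375. 321.]
[659. 391. 236.] 86 [650. 375. 321.]
[635. 365. 314.] 18 [644. 372. 329.]
[599. 316. 384.] 12 [595. 316. 373.]
[545. 248. 415.] 14 [534. 242. 408.]
[504. 216. 440.] 11 [509. 208. 437.]
[472. 199. 459.] 25 [485. 210. 440.]
[450. 183. 469.] 17 [433. 186. 467.]
[418. 158. 469.] 6 [423. 157. 473.]
[401. 137. 462.] 4 [400. 140. 459.]
[392. 118. 446.] 16 [396. 132. 453.]
[382.  98. 420.] 11 [391.  92. 420.]
[378.  84. 401.] 20 [391.  90. 415.]
[375.  71. 370.] 22 [393.  60. 363.]
[374.  61. 340.] 30 [393.  60. 363.]
min 3.7216335285536335 [406.33333333 146.79487179 467.20512821] [403.57417507 149.03014274 466.0910521 ]
```

```bash
python3 - <<'E'
from plan import *
from fit import cloud
from scipy.spatial import cKDTree
P,m=cloud('top9'); C=m['p'].astype(int)
q=np.array(readout.sense()['qpos']); t,J=fk(q,p,True); print(np.round(J))
A=P[(P[...,2]>300)&(P[...,0]<720)&np.isfinite(P[...,2])]; A=A[cKDTree(N).query(A)[0]>35]
A=A[np.linalg.norm(A[:,:2],axis=1)>150]; A=A[(A[:,2]<800)]
B_=A[cKDTree(B).query(A)[0]>45]
def segd(X,a,b):
    u=(b-a); tt=np.clip((X-a)@u/(u@u),0,1); return np.linalg.norm(X-a-tt[:,None]*u,axis=1),tt
d,tt=segd(B_,J[1],J[3]); 
for lo in np.arange(0,1,.1):
    k=(tt>lo)&(tt<=lo+.1)&(d<180); 
    if k.sum(): print('fore el-w',round(lo,1),k.sum(),np.percentile(d[k],[5,50,95]).round())
for nm,a,b in(('fore',J[1],J[3]),('wr',J[3],t)):
    dn,tn=segd(N,a,b); i=dn.argmin(); print(nm,'neck dist',dn[i].round(),N[i].round(),tn[i].round(2))
    for lo in np.arange(0,1,.2):
        k=(tn>=lo)&(tn<=lo+.2)
        if k.sum(): print('   ',round(lo,1),dn[k].min().round())
E
```

```text
[[  0.   0. 294.]
 [138. 104. 835.]
 [112.  84. 787.]
 [437. 328. 506.]
 [437. 327. 506.]
 [523. 229. 148.]]
fore el-w 0.2 310 [36. 38. 40.]
fore el-w 0.3 46271 [34. 38. 60.]
fore el-w 0.4 28260 [30. 37. 47.]
fore el-w 0.5 21113 [28. 35. 50.]
fore el-w 0.6 11488 [26. 45. 66.]
fore el-w 0.7 6008 [50. 57. 72.]
fore el-w 0.8 5748 [49. 59. 73.]
fore el-w 0.9 24147 [ 13.  43. 113.]
fore neck dist 140.0 [480. 205. 455.] 1.0
    0.8 140.0
wr neck dist 97.0 [543. 246. 416.] 0.34
    0.0 128.0
    0.2 97.0
    0.4 129.0
    0.6 190.0
    0.8 214.0
```

The depth clouds show the wrist clear of the gooseneck by about 30 mm or more, and tilting moves it further away. Tipping over the tote now.

play_rows:
  rows:
    - [255,[-0.4,0,0.1],[0,-0.03,0]]
    - [255,[-1.1,0.1,0.3],[0,-0.08,0]]
    - [255,[-2,0.1,0.5],[0,-0.14,0]]
    - [255,[-2.7,0.2,0.7],[0,-0.19,0]]
    - [255,[-3.2,0.2,0.8],[0,-0.24,0]]
    - [255,[-3.5,0.3,0.8],[0,-0.28,0]]
    - [255,[-3.8,0.4,0.8],[0,-0.315,0]]
    - [255,[-4.1,0.4,0.8],[0,-0.35,0]]
    - [255,[-4.4,0.5,0.8],[0,-0.385,0]]
    - [255,[-4.7,0.6,0.8],[0,-0.415,0]]
    - [255,[-5,0.6,0.8],[0,-0.435,0]]
    - [255,[-5,0.6,0.8],[0,-0.44,0]]

```text
clock: 15.78
eef_pos: [559.2, 198.6, 157.5]
tcp_rot: [-3.138, 0.79, 2.303]
contact_force: [0.2, -0.7, -1.7]
opening: 0.227
```

play_rows:
  rows:
    - [255,[0,0,0],[0,0,0]]
    - [255,[0,0,0],[0,0,0]]
    - [255,[0,0,0],[0,0,0]]
    - [255,[0,0,0],[0,0,0]]
    - [255,[0,0,0],[0,0,0]]
    - [255,[0,0,0],[0,0,0]]

```text
clock: 16.28
eef_pos: [559.3, 197.8, 157.6]
tcp_rot: [-3.138, 0.789, 2.302]
contact_force: [-1.0, 0.2, -1.6]
opening: 0.222
```

```bash
python3 - <<'E'
from mk import *
log(); save('scene','scene10'); save('wrist','wrist10'); log()
E
```

```text
t 16.28 q [ 0.809  0.428  1.909 -0.911  1.108  0.636] p [559.3 197.8 157.6] rot [-3.138  0.789  2.302] F [-1.   0.2 -1.6] open 0.222
t 16.38 q [ 0.809  0.428  1.909 -0.912  1.108  0.636] p [559.3 197.8 157.6] rot [-3.138  0.789  2.302] F [-0.5  0.1 -1.4] open 0.222
```

View pics/scene10.png

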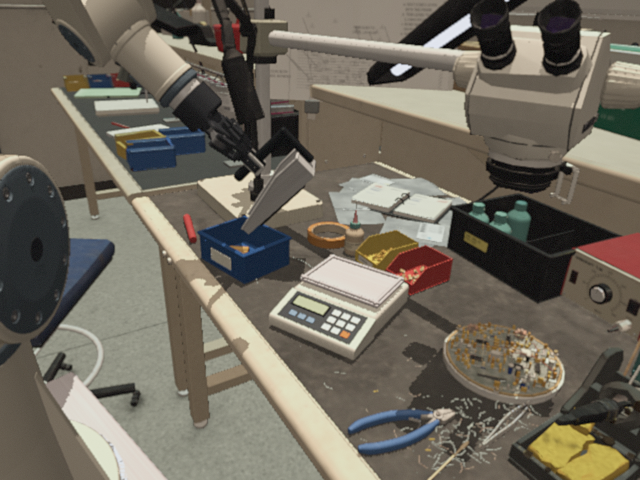

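View pics/wrist10.png

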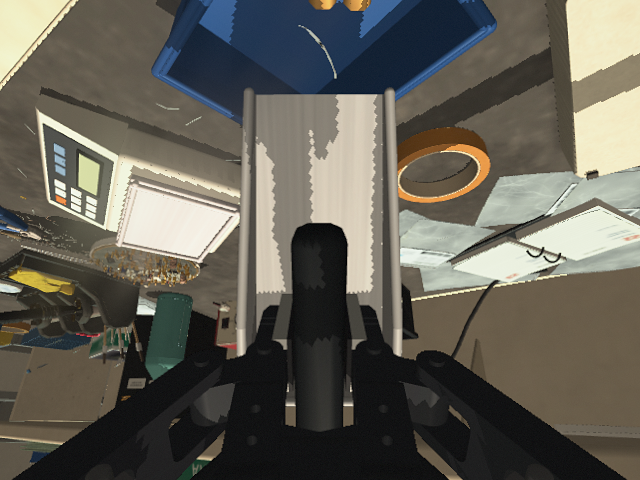

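The wrist view shows the pan floor empty, with spacers in the tote at about (340,3). The load fell by about 1.4 N, which matches three spacers. Reversing to level.

```bash
python3 - <<'E'
from mk import *
rows([((522,238,212),2.3,32,4),((508,250,215),2.3,20,4),((490,270,222),2.3,15,4)],ease=False)
E
```

```text
[[0.33, -0.03, -0.51], [-0.0, 0.058, 0.0]]
[[0.67, -0.05, -1.02], [-0.001, 0.115, 0.001]]
[[1.0, -0.08, -1.53], [-0.001, 0.173, 0.001]]
[[1.33, -0.1, -2.04], [-0.002, 0.231, 0.001]]
[[1.89, -0.16, -2.51], [-0.002, 0.283, 0.001]]
[[2.44, -0.23, -2.99], [-0.002, 0.335, 0.001]]
[[3.0, -0.29, -3.47], [-0.002, 0.388, 0.001]]
[[3.56, -0.35, -3.95], [-0.002, 0.44, 0.001]]
[[4.02, -0.35, -4.61], [-0.002, 0.462, 0.001]]
[[4.48, -0.35, -5.27], [-0.002, 0.484, 0.001]]
[[4.95, -0.36, -5.93], [-0.002, 0.506, 0.001]]
[[5.41, -0.36, -6.59], [-0.002, 0.527, 0.001]]
```

play_rows:
  rows:
    - [255,[0.3,0,-0.5],[0,0.05,0]]
    - [255,[0.7,0,-1],[0,0.11,0]]
    - [255,[1,-0.1,-1.5],[0,0.17,0]]
    - [255,[1.3,-0.1,-2],[0,0.23,0]]
    - [255,[1.9,-0.2,-2.5],[0,0.28,0]]
    - [255,[2.4,-0.2,-3],[0,0.335,0]]
    - [255,[3,-0.3,-3.5],[0,0.39,0]]
    - [255,[3.6,-0.3,-4],[0,0.44,0]]
    - [255,[4,-0.3,-4.6],[0,0.46,0]]
    - [255,[4.5,-0.4,-5.3],[0,0.485,0]]
    - [255,[5,-0.4,-5.9],[0,0.506,0]]
    - [255,[5.4,-0.4,-6.6],[0,0.527,0]]

```text
clock: 17.38
eef_pos: [499.2, 258.4, 165.6]
tcp_rot: [-3.138, 0.261, 2.301]
contact_force: [-1.0, 0.4, -2.1]
opening: 0.223
```

```bash
python3 - <<'E'
from mk import *
log()
rows([((400,370,300),2.3,0,12)])
E
```

```text
t 17.38 q [ 0.651  0.277  1.84  -0.306  1.028  0.08 ] p [499.2 258.4 165.6] rot [-3.138  0.261  2.301] F [-1.   0.4 -2.1] open 0.223
[[0.25, 0.0, -0.22], [-0.0, 0.005, 0.0]]
[[0.92, 0.0, -0.83], [-0.0, 0.019, 0.0]]
[[1.95, 0.0, -1.75], [-0.001, 0.041, 0.0]]
[[3.23, 0.0, -2.9], [-0.001, 0.068, 0.0]]
[[4.69, 0.0, -4.21], [-0.001, 0.098, 0.0]]
[[6.23, 0.0, -5.6], [-0.002, 0.131, 0.0]]
[[7.78, 0.01, -6.99], [-0.002, 0.163, 0.0]]
[[9.23, 0.01, -8.3], [-0.002, 0.194, 0.0]]
[[10.52, 0.01, -9.45], [-0.003, 0.22, 0.0]]
[[11.54, 0.01, -10.37], [-0.003, 0.242, 0.0]]
[[12.22, 0.01, -10.98], [-0.003, 0.256, 0.0]]
[[12.47, 0.01, -11.2], [-0.003, 0.261, 0.0]]
```

play_rows:
  rows:
    - [255,[0.3,0,-0.2],[0,0.005,0]]
    - [255,[0.9,0,-0.8],[0,0.02,0]]
    - [255,[2,0,-1.8],[0,0.04,0]]
    - [255,[3.2,0,-2.9],[0,0.07,0]]
    - [255,[4.7,0,-4.2],[0,0.1,0]]
    - [255,[6.2,0,-5.6],[0,0.13,0]]
    - [255,[7.8,0,-7],[0,0.16,0]]
    - [255,[9.2,0,-8.3],[0,0.195,0]]
    - [255,[10.5,0,-9.5],[0,0.22,0]]
    - [255,[11.5,0,-10.4],[0,0.24,0]]
    - [255,[12.2,0,-11],[0,0.256,0]]
    - [255,[12.5,0,-11.2],[-0.003,0.261,0]]

```text
clock: 18.38
eef_pos: [399.8, 371.1, 242.1]
tcp_rot: [3.14, 0.0, 2.301]
contact_force: [-0.7, -0.4, -2.1]
opening: 0.219
```

play_rows:
  rows:
    - [255,[0,0,-0.8],[0,0,0]]
    - [255,[0,0,-2.5],[0,0,0]]
    - [255,[0,0,-5],[0,0,0]]
    - [255,[0,0,-8],[0,0,0]]
    - [255,[0,0,-11.2],[0,0,0]]
    - [255,[0,0,-14.6],[0,0,0]]
    - [255,[0,0,-18],[0,0,0]]
    - [255,[0,0,-21.4],[0,0,0]]
    - [255,[0,0,-24.8],[0,0,0]]
    - [255,[0,0,-28],[0,0,0]]
    - [255,[0,0,-31],[0,0,0]]
    - [255,[0,0,-33],[0,0,0]]

```text
clock: 19.38
eef_pos: [400.0, 370.0, 574.7]
tcp_rot: [3.138, 0.002, 2.3]
contact_force: [0.6, -0.1, -2.3]
opening: 0.224
```

```bash
python3 - <<'E'
from mk import *
log(); save('top','top11'); save('wrist','wrist11'); log()
p_=load('top11')['p']
rows([((520,20,630),1.75,0,12)])
E
```

```text
t 19.38 q [ 0.745  0.098  1.16  -0.002  1.881  0.016] p [400.  370.  574.7] rot [3.138e+00 2.000e-03 2.300e+00] F [ 0.6 -0.1 -2.3] open 0.224
t 19.48 q [ 0.745  0.097  1.16  -0.002  1.879  0.016] p [400.5 370.5 575.2] rot [3.136e+00 2.000e-03 2.300e+00] F [-0.3 -0.5 -1.4] open 0.222
[[-0.67, -0.28, 0.01], [0.0, 0.0, 0.011]]
[[-2.53, -1.07, 0.02], [0.0, 0.0, 0.041]]
[[-5.33, -2.25, 0.05], [0.001, 0.0, 0.086]]
[[-8.84, -3.74, 0.09], [0.002, 0.0, 0.143]]
[[-12.83, -5.43, 0.13], [0.002, 0.0, 0.207]]
[[-17.05, -7.21, 0.17], [0.003, 0.0, 0.275]]
[[-21.28, -9.0, 0.21], [0.004, 0.0, 0.343]]
[[-25.26, -10.69, 0.25], [0.005, 0.0, 0.407]]
[[-28.78, -12.18, 0.28], [0.005, 0.0, 0.464]]
[[-31.58, -13.36, 0.31], [0.006, 0.0, 0.509]]
[[-33.44, -14.15, 0.33], [0.006, 0.0, 0.539]]
[[-34.11, -14.43, 0.34], [0.006, 0.0, 0.55]]
```

View pics/top11.png

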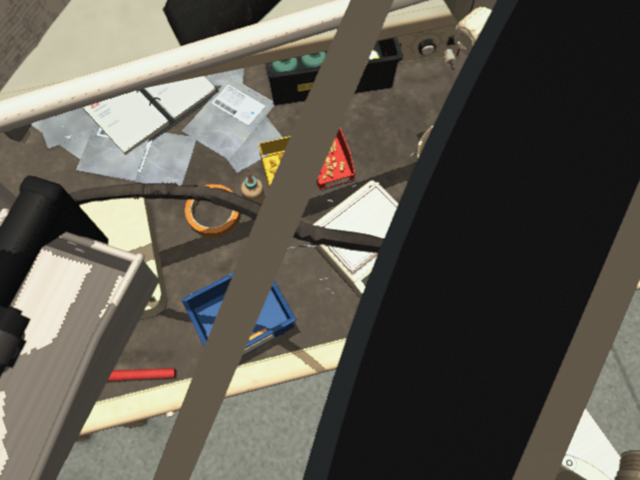

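View pics/wrist11.png

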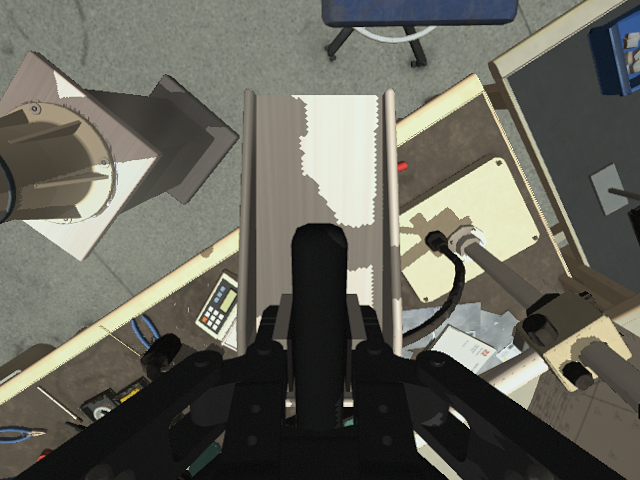

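The pan is empty in both the top and wrist views, and the scoop sits in the grip exactly as before. Crossing back over the gooseneck.

play_rows:
  rows:
    - [255,[-0.7,-0.3,-0.1],[0,0,0.01]]
    - [255,[-2.5,-1.1,-0.1],[0,0,0.04]]
    - [255,[-5.3,-2.2,-0.2],[0,0,0.085]]
    - [255,[-8.6,-3.6,-0.2],[0,0,0.14]]
    - [255,[-12,-5.1,-0.2],[0,0,0.195]]
    - [255,[-15.4,-6.5,-0.2],[0,0,0.25]]
    - [255,[-18.8,-8,-0.2],[0,0,0.305]]
    - [255,[-22.2,-9.4,-0.1],[0,0,0.36]]
    - [255,[-25.6,-10.8,0],[0,0,0.415]]
    - [255,[-28.9,-12.2,0.1],[0.003,0,0.465]]
    - [255,[-31.8,-13.4,0.2],[0.005,0,0.51]]
    - [255,[-33.5,-14.2,0.3],[0.006,0,0.54]]

```text
clock: 20.48
eef_pos: [517.2, 22.4, 566.4]
tcp_rot: [-3.133, 0.003, 1.755]
contact_force: [-0.2, 0.8, -1.4]
opening: 0.228
```

```bash
python3 - <<'E'
from mk import *
log()
rows([((520,22,600),1.75,0,3),((528,18,300),1.75,0,9)],ease=False)
E
```

```text
t 20.48 q [ 0.044  0.054  1.225 -0.005  1.871 -0.142] p [517.2  22.4 566.4] rot [-3.133e+00  3.000e-03  1.755e+00] F [-0.2  0.8 -1.4] open 0.228
[[-0.03, 0.1, 0.82], [-0.003, 0.001, 0.002]]
[[-0.06, 0.19, 1.65], [-0.006, 0.002, 0.003]]
[[-0.08, 0.29, 2.47], [-0.009, 0.003, 0.005]]
[[-0.13, 0.4, 5.81], [-0.009, 0.003, 0.005]]
[[-0.18, 0.51, 9.14], [-0.009, 0.003, 0.005]]
[[-0.23, 0.61, 12.47], [-0.009, 0.003, 0.005]]
[[-0.28, 0.72, 15.81], [-0.009, 0.003, 0.005]]
[[-0.33, 0.83, 19.14], [-0.009, 0.003, 0.005]]
[[-0.38, 0.94, 22.47], [-0.009, 0.003, 0.005]]
[[-0.42, 1.05, 25.8], [-0.009, 0.003, 0.005]]
[[-0.47, 1.15, 29.14], [-0.009, 0.003, 0.005]]
[[-0.52, 1.26, 32.47], [-0.009, 0.003, 0.005]]
```

play_rows:
  rows:
    - [255,[0,0.1,0.8],[-0.005,0.002,0.003]]
    - [255,[-0.1,0.2,2.5],[-0.009,0.003,0.005]]
    - [255,[-0.1,0.3,5],[-0.009,0.003,0.005]]
    - [255,[-0.2,0.4,8],[-0.009,0.003,0.005]]
    - [255,[-0.2,0.5,11.2],[-0.009,0.003,0.005]]
    - [255,[-0.3,0.7,14.5],[-0.009,0.003,0.005]]
    - [255,[-0.3,0.8,17.8],[-0.009,0.003,0.005]]
    - [255,[-0.3,0.9,21.1],[-0.009,0.003,0.005]]
    - [255,[-0.4,1,24.4],[-0.009,0.003,0.005]]
    - [255,[-0.4,1.1,27.6],[-0.009,0.003,0.005]]
    - [255,[-0.5,1.2,30.3],[-0.009,0.003,0.005]]
    - [255,[-0.5,1.3,32],[-0.009,0.003,0.005]]

```text
clock: 21.48
eef_pos: [526.0, 22.6, 243.9]
tcp_rot: [-3.14, -0.001, 1.756]
contact_force: [-0.5, -0.3, -1.8]
opening: 0.226
```

```bash
python3 - <<'E'
from mk import *
log(); save('scene','scene12'); save('top','top12');log()
rows([((542.5,-10,195),1.75,0,9)])
m=load('top12'); cv2.imwrite('pics/t12c.png',cv2.resize(m['p'][150:370,170:450,::-1],None,fx=2.8,fy=2.7,interpolation=cv2.INTER_CUBIC))
E
```

```text
t 21.48 q [ 3.900e-02  1.520e-01  1.782e+00  1.000e-03  1.209e+00 -1.460e-01] p [526.   22.6 243.9] rot [-3.140e+00 -1.000e-03  1.756e+00] F [-0.5 -0.3 -1.8] open 0.226
t 21.58 q [ 4.000e-02  1.530e-01  1.781e+00  1.000e-03  1.212e+00 -1.460e-01] p [525.7  22.7 244.2] rot [-3.138e+00 -2.000e-03  1.756e+00] F [-0.4  0.8 -1.8] open 0.227
[[-0.12, 0.04, 0.37], [-0.0, -0.0, 0.0]]
[[-0.45, 0.14, 1.36], [-0.001, -0.0, 0.001]]
[[-0.92, 0.28, 2.79], [-0.001, -0.0, 0.001]]
[[-1.48, 0.46, 4.48], [-0.002, -0.001, 0.002]]
[[-2.07, 0.64, 6.26], [-0.002, -0.001, 0.003]]
[[-2.63, 0.81, 7.96], [-0.003, -0.001, 0.004]]
[[-3.1, 0.96, 9.39], [-0.003, -0.002, 0.005]]
[[-3.43, 1.06, 10.38], [-0.004, -0.002, 0.006]]
[[-3.55, 1.09, 10.74], [-0.004, -0.002, 0.006]]
```

View pics/t12c.png

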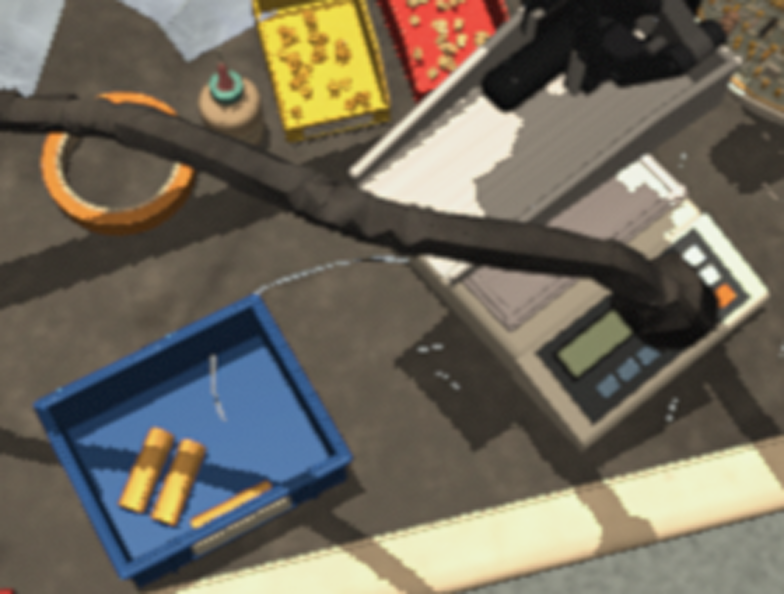

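View pics/scene12.png

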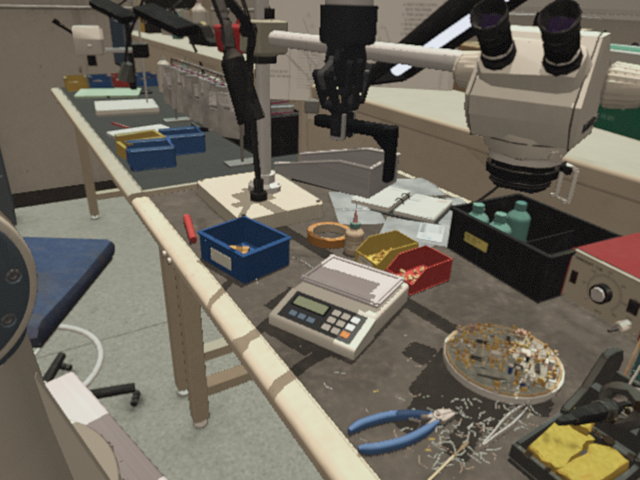

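All three spacers lie in the tote, which hasn't moved. As a check on the placing target, I'll measure the recess.

```bash
python3 - <<'E'
from h import *
m=load('scene12'); cv2.imwrite('pics/s12c.png',cv2.resize(m['p'][245:345,285:415,::-1],None,fx=6,fy=5.8,interpolation=cv2.INTER_CUBIC))
E
```

```text
(no output)
```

View pics/s12c.png

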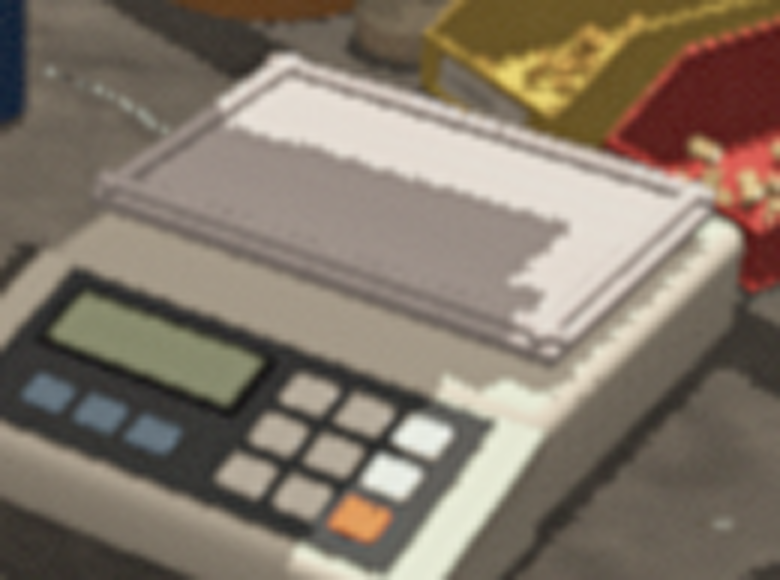

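```bash
python3 - <<'E'
from h import *
m=load('scene12')
c=[atz(m,285+x/6,245+y/5.8,60) for x,y in [(98,182),(283,57),(713,190),(548,352)]]
print(np.round(c,1)); c=np.array(c); print(c.mean(0)); 
d=c[0]-c[3]; print('yaw',np.arctan2(d[1],d[0]),np.linalg.norm(d),np.linalg.norm(c[0]-c[1])); d=c[1]-c[2];print(np.arctan2(d[1],d[0]))
E
```

```text
[[479.3  53.5  60. ]
 [571.2  69.9  60. ]
 [596.2 -63.1  60. ]
 [498.6 -82.4  60. ]]
[536.317757    -5.53828841  60.        ]
yaw 1.712003036546856 137.17480924949328 93.40744094471533
1.7565091468597005
```

The platter centre, corrected for the scene camera's known bias, is about (542, -3). The original foot position was (541, 0), so returning to the original pose fits. Lowering.

play_rows:
  rows:
    - [255,[-0.1,0,0.4],[0,0,0]]
    - [255,[-0.5,0.1,1.4],[0,0,0]]
    - [255,[-0.9,0.3,2.8],[0,0,0]]
    - [255,[-1.5,0.5,4.5],[-0.002,0,0.002]]
    - [255,[-2.1,0.6,6.3],[-0.003,0,0.003]]
    - [255,[-2.6,0.8,8],[-0.003,0,0.004]]
    - [255,[-3.1,1,9.4],[-0.004,-0.002,0.005]]
    - [255,[-3.4,1.1,10.4],[-0.004,-0.002,0.006]]
    - [255,[-3.6,1.1,10.7],[-0.004,-0.002,0.006]]
    - [255,[-3.6,1.1,10.7],[-0.004,-0.002,0.006]]
    - [255,[-3.6,1.1,10.7],[-0.004,-0.002,0.006]]

```text
clock: 22.5
eef_pos: [547.8, -10.5, 142.4]
tcp_rot: [3.132, 0.001, 1.749]
contact_force: [0.3, 0.0, -0.9]
opening: 0.22
```

```bash
python3 - <<'E'
from mk import *
log()
rows([((542.5,-10.3,150),1.75,0,6)])
E
```

```text
t 22.5 q [-0.022  0.285  1.855  0.     0.992 -0.201] p [547.8 -10.5 142.4] rot [3.132e+00 1.000e-03 1.749e+00] F [ 0.3  0.  -0.9] open 0.22
[[0.01, -0.04, 0.38], [0.001, 0.0, -0.0]]
[[0.03, -0.15, 1.32], [0.002, 0.0, -0.0]]
[[0.06, -0.28, 2.54], [0.005, 0.001, -0.0]]
[[0.09, -0.42, 3.76], [0.007, 0.001, -0.001]]
[[0.12, -0.52, 4.7], [0.008, 0.001, -0.001]]
[[0.13, -0.57, 5.08], [0.009, 0.001, -0.001]]
```

play_rows:
  rows:
    - [255,[0,0,0],[0,0,0]]
    - [255,[0,0,0],[0,0,0]]
    - [255,[0,-0.3,0.4],[0.005,0,0]]
    - [255,[0,-0.4,1.3],[0.009,0,0]]
    - [255,[0.1,-0.5,2.5],[0.009,0,0]]
    - [255,[0.1,-0.5,3.5],[0.009,0,0]]
    - [255,[0.1,-0.5,4.3],[0.009,0,0]]
    - [255,[0.1,-0.5,4.6],[0.009,0,0]]
    - [255,[0.1,-0.5,4.6],[0.009,0,0]]
    - [255,[0.1,-0.5,4.6],[0.009,0,0]]
    - [255,[0.1,-0.5,4.6],[0.009,0,0]]
    - [255,[0.1,-0.5,4.6],[0.009,0,0]]

```text
clock: 23.5
eef_pos: [543.1, -10.4, 96.2]
tcp_rot: [3.141, 0.002, 1.749]
contact_force: [0.4, 0.3, -2.8]
opening: 0.22
```

```bash
python3 - <<'E'
from mk import *
log()
rows([((542.5,-10.3,145),1.75,0,4)])
E
```

```text
t 23.5 q [-0.021  0.343  1.895 -0.002  0.903 -0.198] p [543.1 -10.4  96.2] rot [3.141e+00 2.000e-03 1.749e+00] F [ 0.4  0.3 -2.8] open 0.22
[[0.0, -0.01, 0.15], [0.0, 0.0, -0.0]]
[[0.01, -0.03, 0.48], [0.0, 0.001, -0.0]]
[[0.02, -0.05, 0.81], [0.0, 0.001, -0.001]]
[[0.03, -0.06, 0.96], [0.0, 0.002, -0.001]]
```

play_rows:
  rows:
    - [255,[0,0,0.2],[0,0,0]]
    - [255,[0,-0.05,0.4],[0,0,0]]
    - [255,[0,-0.05,0.6],[0,0,0]]
    - [255,[0,-0.05,0.75],[0,0,0]]
    - [255,[0,-0.05,0.85],[0,0,0]]
    - [255,[0,-0.05,0.9],[0,0,0]]
    - [255,[0,-0.05,0.95],[0,0,0]]
    - [255,[0,-0.05,0.95],[0,0,0]]
    - [255,[0,-0.05,0.95],[0,0,0]]

```text
clock: 24.25
eef_pos: [542.1, -10.5, 86.6]
tcp_rot: [-3.141, 0.001, 1.749]
contact_force: [-2.9, -0.0, 5.2]
opening: 0.226
```

```bash
python3 - <<'E'
from mk import *
log(); save('scene','scene13'); m=load('scene13'); cv2.imwrite('pics/s13c.png',cv2.resize(m['p'][205:345,275:425,::-1],None,fx=5,fy=4.2,interpolation=cv2.INTER_CUBIC))
log()
E
```

```text
t 24.25 q [-0.021  0.355  1.903 -0.002  0.884 -0.199] p [542.1 -10.5  86.6] rot [-3.141e+00  1.000e-03  1.749e+00] F [-2.9 -0.   5.2] open 0.226
t 24.3 q [-0.021  0.355  1.903 -0.002  0.884 -0.199] p [542.  -10.6  86.6] rot [-3.141e+00  1.000e-03  1.749e+00] F [-2.7 -0.8  5.8] open 0.226
```

View pics/s13c.png

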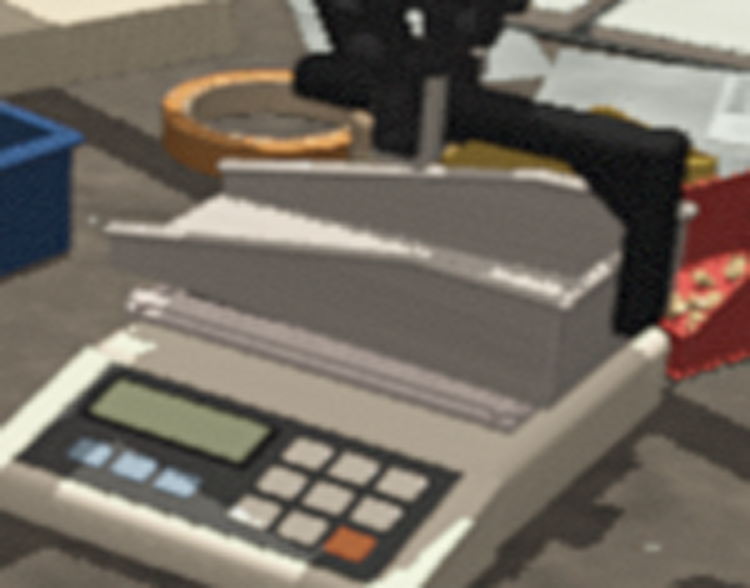

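The scoop is seated at the same height as before (86.6), with the platter carrying load. Releasing and backing straight up.

play_rows:
  rows:
    - [150,[0,0,0],[0,0,0]]
    - [100,[0,0,0],[0,0,0]]
    - [50,[0,0,0],[0,0,0]]
    - [0,[0,0,0],[0,0,0]]
    - [0,[0,0,0],[0,0,0]]
    - [0,[0,0,0],[0,0,0]]
    - [0,[0,0,0],[0,0,0]]
    - [0,[0,0,-0.5],[0,0,0]]
    - [0,[0,0,-1.5],[0,0,0]]
    - [0,[0,0,-3],[0,0,0]]
    - [0,[0,0,-5],[0,0,0]]
    - [0,[0,0,-7],[0,0,0]]

```text
clock: 25.3
eef_pos: [542.0, -10.4, 157.7]
tcp_rot: [-3.141, 0.001, 1.749]
contact_force: [-0.1, 0.4, 0.0]
opening: 0.999
```

play_rows:
  rows:
    - [0,[0,0,-3],[0,0,0]]
    - [0,[0,0,-6],[0,0,0]]
    - [0,[0,0,-9],[0,0,0]]
    - [0,[0,0,-12],[0,0,0]]
    - [0,[0,0,-14],[0,0,0]]
    - [0,[0,0,-15],[0,0,0]]
    - [0,[0,0,-15],[0,0,0]]
    - [0,[0,0,-15],[0,0,0]]

```text
clock: 25.97
eef_pos: [542.0, -10.2, 306.0]
tcp_rot: [-3.141, 0.001, 1.749]
contact_force: [-0.5, -0.6, -0.1]
opening: 1.002
```

```bash
python3 - <<'E'
from fit import *
log(); save('top','top14'); save('scene','scene14'); log()
c=calibration('wrist'); p,d=grab_frame('wrist'); np.savez('pics/wrist14.npz',p=p,d=d,**{k:np.array(v) for k,v in c.items()}); cv2.imwrite('pics/wrist14.png',p[:,:,::-1])
m=load('scene14'); cv2.imwrite('pics/s14c.png',cv2.resize(m['p'][205:345,275:425,::-1],None,fx=5,fy=4.2,interpolation=cv2.INTER_CUBIC))
m=load('top14'); cv2.imwrite('pics/t14c.png',cv2.resize(m['p'][150:370,170:450,::-1],None,fx=2.8,fy=2.7,interpolation=cv2.INTER_CUBIC))
P,m=cloud('wrist14'); C=m['p'].astype(int)
k=(C.max(-1)<75)&(P[...,2]>140)&(P[...,2]<168)&(abs(P[...,0]-540)<40)&(abs(P[...,1]+25)<80)
H=P[k]; zt=np.percentile(H[:,2],60); T=H[H[:,2]>zt-4]
l=cv2.fitLine(T[:,:2].astype(np.float32),cv2.DIST_HUBER,0,.01,.01).ravel(); dd=l[:2]*np.sign(l[1]); c=l[2:]
s=(T[:,:2]-c)@dd; ends=c+dd*np.percentile(s,[.5,99.5])[:,None]
print(zt,'yaw',np.arctan2(dd[1],dd[0]),'grip',ends.mean(0)+17.5*dd)
P,m=cloud('top14'); C=m['p'].astype(int)
b=(C[...,2]>C[...,0]+30)&(P[...,2]>56)&(P[...,2]<66)&(P[...,1]>120)&(P[...,0]<620)&(P[...,0]>400)
print('tote',cv2.minAreaRect(P[b][:,:2].astype(np.float32)))
E
```

```text
t 25.97 q [-0.021  0.131  1.67  -0.002  1.34  -0.199] p [542.  -10.2 306. ] rot [-3.141e+00  1.000e-03  1.749e+00] F [-0.5 -0.6 -0.1] open 1.002
t 26.07 q [-0.021  0.133  1.672 -0.002  1.34  -0.199] p [541.3 -10.2 304.6] rot [-3.138e+00  1.000e-03  1.749e+00] F [-0.8  0.4 -0.3] open 0.998
154.1724922570798 yaw 1.7499902 grip [542.42395355 -10.93323857]
tote ((514.0967407226562, 242.56216430664062), (141.46461486816406, 117.74835205078125), 89.83712768554688)
```

View pics/s14c.png

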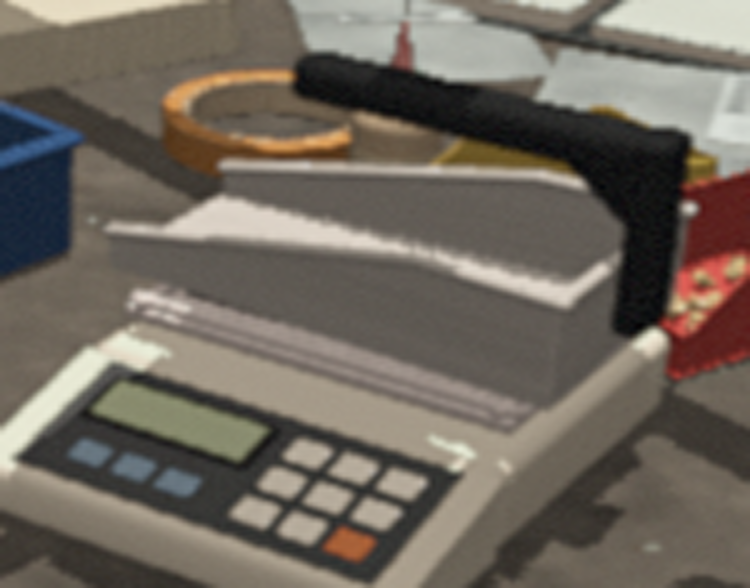

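View pics/wrist14.png

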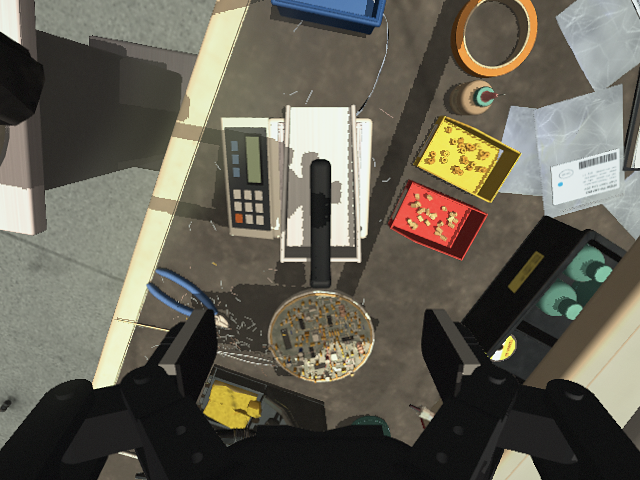

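View pics/t14c.png

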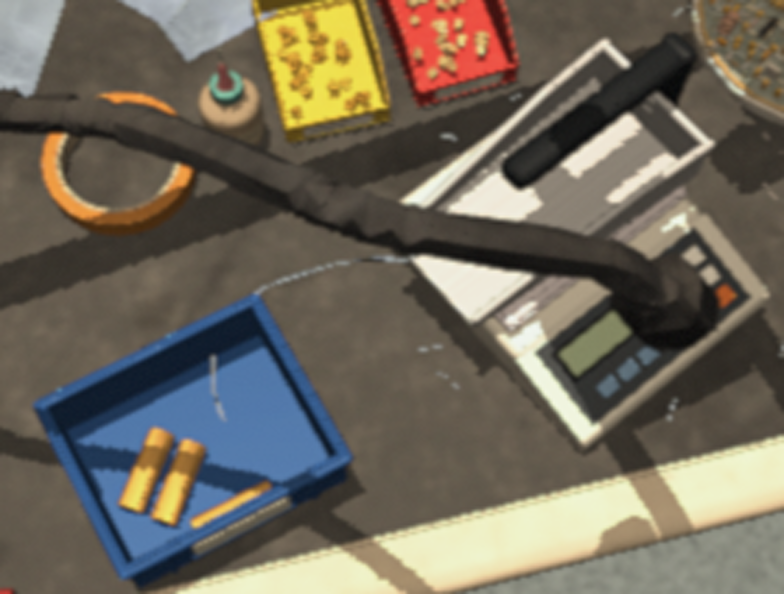

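The empty scoop is back in its starting pose: handle top at z 154.2, yaw 1.750, grip (542.4, -10.9). All three spacers are in the tote, the tote hasn't moved, and the gripper is clear. Handing in.

```bash
python3 -c "
from rig import r
print(r.sign_off())"
```

```text
the job is handed in; nothing more can be done
None
```

I lifted the scoop off the scale and carried it level over the gooseneck lamp. Over the blue tote I tipped it nose-down to 45° until the three spacers slid out. I levelled it while still held up, carried it back, set it on the platter and let go. I handed the job in at about 26 s.

**Last checks:**
- **Spacers:** all three are visible in the tote, and the pan is empty.
- **Tote:** it reads (514.1, 242.6) mm, against (514.1, 242.5) mm before.
- **Scoop:** it is back within about 1 mm of its starting pose. The handle top is 154 mm up and the yaw is 1.750 rad. It seated at the same height it was lifted from.
- **Gripper:** it is open and about 0.2 m above the handle, with no contact force.

**What disagreed:**
- **First grasp:** it closed on air. The real finger ends sit about 43 mm short of the reported TCP, so I went lower and gripped the bar on the second try without disturbing anything.
- **Platter position:** I could not see the foot inside the raised edge directly. The scene camera reads about 6 mm off in x and 3 mm in y against the wrist camera. After correcting for that, the platter centre came out within about 3 mm of the foot, inside the 7 mm of play.

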